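# Refill the dye dispenser lane of a leather-carving bench

### The job

Open the dispenser's sliding gate, put the loose white lid fully onto the open glue jar, and load the jars upright into the lane one behind another: the lidded glue jar first (deepest), then yellow, red, blue and black in that order, skipping any colour that is not on the bench. Push every jar right past the gate, then slide the gate fully shut. Do not tip the glue jar over, and leave the punching block, the hammer and the pot of punches where they are.

Things in the scene. Friction and masses are not known exactly. Their poses are not given: they have to be found in the camera images.
- rack: wooden dispenser lane fixed to the bench. Origin: on the bench top, mid-lane on the gate line; x points down the lane away from its mouth, y across it toward the orange gate tab, z up. The bench top is its floor (a 1.5 mm painted patch, no step). From x = 10 to 325 mm rails 60 mm high stand 62 mm apart, with an end wall at 325 mm. Filled from the mouth; each jar pushed in shoves earlier ones deeper.
- apron (a point): point on the bench in the open apron before the gate, rack x = -72 mm, mid-lane, rack axes: jars can be set down here. The apron (rack x = -115 to -10 mm) lies between two low guides 20 mm high, about 72 mm apart at the outer end and 62 mm at the gate
- guard (a point): front end of the lane's guard, rack x = 72 mm, 100 mm above the bench, rack axes: from here to the end wall two thin steel rods run above the lane (28 mm apart, underside 100 mm up) so that jars cannot be put in from above. The lane holds five jars
- gate (a joint): green sliding gate across the lane mouth (8 mm thick, panel 58 mm wide and 64 mm high, on the rack's gate line x = 0): travel in m along the rack's +y. 0 = fully shut, 0.080 = fully open, from 0.062 the mouth is clear; sliding friction about 1 N, stays where it is left
- gate_tab (a point): grip point on the gate's upright orange tab, on the rack's +y side of the lane; the tab is 12 mm thick along the rack's x, 34 mm wide along the rack's y, its top 96 mm above the bench and the point 80 mm above it; it moves with the gate, at rack x = 0, y = 80 mm + gate travel; same axes as the rack
- glue_center (a point): centre (41 mm up) of the white glue jar, which stands open: body 56 mm diameter and 66 mm tall with a kraft label band, then a bare white neck 38 mm diameter and 16 mm tall (82 mm in all; 88 mm with its lid on), about 0.26 kg with a heavy base, z axis up
- glue_mouth (a point): centre of the top of the glue jar's neck, 82 mm above its foot, z axis up
- lid_center (a point): centre (11 mm up) of the glue jar's loose white lid, lying on the bench open side down: 52 mm diameter, 22 mm tall, 30 g, with a cavity 45 mm diameter and 17 mm deep below; it is a push-over lid without thread that drops over the neck and rests on the jar's shoulder, 66 mm above the jar's foot, its centre then 5 mm below the glue_mouth point; z axis up
- yellow_center (a point): centre (44 mm up) of the yellow dye jar: a closed round jar standing upright, all yellow with a paper label band, body 56 mm diameter and 66 mm tall, under a fixed yellow lid 52 mm diameter and 22 mm tall (88 mm in all), about 0.26 kg with a heavy base, z axis up; may be absent
- red_center (a point): centre (44 mm up) of the red dye jar: a closed round jar standing upright, all red with a paper label band, body 56 mm diameter and 66 mm tall, under a fixed red lid 52 mm diameter and 22 mm tall (88 mm in all), about 0.26 kg with a heavy base, z axis up; may be absent
- blue_center (a point): centre (44 mm up) of the blue dye jar: a closed round jar standing upright, all blue with a paper label band, body 56 mm diameter and 66 mm tall, under a fixed blue lid 52 mm diameter and 22 mm tall (88 mm in all), about 0.26 kg with a heavy base, z axis up; may be absent
- black_center (a point): centre (44 mm up) of the black dye jar: a closed round jar standing upright, all black with a paper label band, body 56 mm diameter and 66 mm tall, under a fixed black lid 52 mm diameter and 22 mm tall (88 mm in all), about 0.26 kg with a heavy base, z axis up; may be absent
- block_center (a point): bystander: round wooden punching block, 144 mm diameter, 36 mm tall, lying on the bench; its centre
- mallet: bystander: wooden-handled hammer lying on the bench, 240 mm long along its x axis
- punches_center (a point): bystander: terracotta pot 68 mm diameter, 85 mm tall, holding steel punches up to 160 mm high; centre of the pot

How it is judged (in metres and radians):
On the way, in this order (a step that is already met when the one before it is completed fails the run):
1. the lid is seated on the glue jar (horizontal distance between lid_center and glue_mouth below 0.006 m and z of lid_center in the frame of glue_mouth between -0.009 and -0.002 m and angle between the z axis of lid_center and the z axis of glue_mouth, either way round below 0.12 rad), for 0.2 s.
2. the lidded glue jar is inside the lane past the gate line (all of step 1 and x of glue_center in the frame of rack between 0.03 and 0.31 m and y of glue_center in the frame of rack between -0.01 and 0.01 m and height (world z) of glue_center below 0.049 m and angle between glue_center's own z axis and vertical below 0.15 rad), for 0.2 s.
3. the yellow jar is inside the lane past the gate line (x of yellow_center in the frame of rack between 0.03 and 0.31 m and y of yellow_center in the frame of rack between -0.01 and 0.01 m and height (world z) of yellow_center below 0.052 m and angle between yellow_center's own z axis and vertical below 0.15 rad), for 0.2 s.
4. the red jar is inside the lane past the gate line (x of red_center in the frame of rack between 0.03 and 0.31 m and y of red_center in the frame of rack between -0.01 and 0.01 m and height (world z) of red_center below 0.052 m and angle between red_center's own z axis and vertical below 0.15 rad), for 0.2 s.
5. the blue jar is inside the lane past the gate line (x of blue_center in the frame of rack between 0.03 and 0.31 m and y of blue_center in the frame of rack between -0.01 and 0.01 m and height (world z) of blue_center below 0.052 m and angle between blue_center's own z axis and vertical below 0.15 rad), for 0.2 s.
6. the black jar is inside the lane past the gate line (x of black_center in the frame of rack between 0.03 and 0.31 m and y of black_center in the frame of rack between -0.01 and 0.01 m and height (world z) of black_center below 0.052 m and angle between black_center's own z axis and vertical below 0.15 rad), for 0.2 s.
At the end, for the whole second after the job is handed in: The lid is seated on the glue jar (within 6 mm of its axis, resting on the shoulder), the glue jar and every dye jar present stand upright (within 0.15 rad) in the lane with their centres at least 30 mm past the gate line and within 10 mm of the lane's middle, and the gate is shut to within 8 mm (all of step 2 and all of step 3 and all of step 4 and all of step 5 and all of step 6 and value of joint gate below 0.008 m); the robot touches nothing.
It fails at once if a bystander (block, hammer or pot) is moved more than 30 mm (distance of any of block_center, mallet, punches_center from where it was at the start of the episode above 0.03 m).
It fails at once if the glue jar is tipped over (angle between glue_center's own z axis and vertical above 0.7 rad).
Of yellow, red, blue, black only 2 to 4 are there at a start; the rules pass over those that are not, and their reading is None.
At some moment in a run one of yellow, red, blue, black may be knocked a few centimetres aside while the robot is not near it.
It also fails if it takes over 210 s, if anything falls off the work surface, if the arm or the gripper's body presses on something with over 40 N, if the wrist force passes 120 N, or if a joint passes its speed limit or range.

### The arm

A 7-joint arm with a two-finger parallel gripper is mounted at the origin on the work surface. World frame = base frame: x ahead of the robot, y to its left, z up, the work surface at z = 0. Lengths are in m, angles in degrees, forces in N, time in s.
With the tool pointing down it reaches from about 0.425 to 0.975 m from the base axis. Payload 16.7 kg.
Tool frame: the origin (TCP) lies midway between the tips of the shut fingers; the grasp point (between the pads) lies 19 mm behind it; z points along the fingers, y is the line along which they close (so a half turn about z gives the same grasp; the last joint's range is limited). The gripper opens to 85 mm and grips with 20 to 120 N. Pads are 22 mm wide; open, the fingers measure 114 mm over their backs; the gripper's body (76 mm by 85 mm) begins 54 mm behind the grasp point. The pads swing forward as they close: fully open they stand 13 mm farther back than shut.
Start: joints at [57.038, 24.414, 4.234, 92.017, -1.954, 63.644, -3.845], TCP at [0.279, -0.615, 0.231] pointing down, gripper open.
Joint ranges: [-163.25, 163.25], [-28.42, 122.38], [-70.27, 78.77], [12.13, 141.07], [-58.53, 238.53], [9.26, 117.41], [-156.51, 156.51]. Speed limits (degrees/s): [108.29, 108.29, 136.94, 136.94, 172.46, 172.46, 172.46].

### API

Orientations are given as [roll, pitch, yaw] about the fixed x, y, z axes, in that order (R = Rz(yaw) Ry(pitch) Rx(roll)).
In Python, from station import robot, viewer gives the robot as it stands.
- The arm moves only by the tool step_arm, never from a script. Its argument "targets" is a list of rows, each a list of 3 entries, a list of its own where there are three numbers: the shift along the tool's x, y, z normalised to -1 to 1, where 1 is 10 cm, then the turn, a rotation vector about the tool's x, y, z normalised to -1 to 1, where 1 is 120 degrees, then the opening, from 0 (shut) to 1 (fully open). A call has exactly 10 rows; each row is the pose to reach, as a shift and turn from the pose commanded when the call began, along the tool's axes at that moment; what a row does not reach only later rows make up. A row lasts 1/8 s, in which the tool goes at most 62.5 mm and 10.7 degrees, less where a joint would pass 70% of its speed; a pose out of reach is approached as far as the arm can. A call with a number of a shift or a turn outside -1 to 1 is refused whole. A call with a gripper value outside its range is refused whole. The fingers move at their own pace and stop on an object; "newtons" is the grip in N (left out, the last holds). Time passes only in rows, so rows that repeat a pose let the fingers close, or fill a call up. It gives the time, the measured TCP pose, the force, the opening and the grip force at its end, in the units of the state.
- robot.read_state(): the state, without advancing time (a new reading comes with each control period).
- viewer.capture(name): name is "side" or "top"; returns a dict with "image" (400x640x3 uint8, blue, green, red), "intrinsics" (3x3 intrinsics, pixels), "T" (4x4, takes a point from camera to world coordinates). Camera axes: x right, y up, looking along -z (the intrinsics and any distortion apply to the point x, -y, -z); pixel columns grow to the right and rows downward; lengths in m; the calibration is good to about 2 mm. A picture is of the moment at which its call begins. There is no depth.
- robot.job_done(): hands the job in; it is judged then, once.
Trained networks look in the newest picture that a camera, given by its name, has taken for a name from the list of things; names that differ only in an ending like _2 or _b are one class to them, and where a whole thing is asked for, a point or a joint stands for the part that bears it (a point fixed in the world has none). Each returns a list of dicts, best first, with "p" (0 to 1); they miss things now and then, are a little off and sometimes report something else, mostly with a low value. They report only what shows in the picture. A call takes as long as a camera call.
- viewer.outline_of(camera, name): "region" (400x640 bool, what is visible of it) and "uv" ([column, row] in pixels, amid what is visible of it).
The state is a dict: "clock": time; "joint_positions": joint angles; "joint_vel": joint speeds; "effort": joint torques, N m; "tool_pos": TCP position; "eef_rot": TCP orientation; "contact_force": force on the tool from outside, world axes, zero at the start; "moment": the same for the moment, N m; "gripper_width": opening from 0.0 (shut) to 1.0 (fully open); "grip_force": force on a finger pad.
Only numpy, scipy, OpenCV 4.12 (cv2) and the standard library are available. Lean on these libraries where they do the work, as an engineer would, in place of code of your own. Each camera call takes 0.05 s, during which the arm holds its last target. There are 200 camera calls.

## Working session

There is one attempt and no reset: what is moved stays moved. The work goes in short steps, Python scripts to look and compute and a tool call to move; the robot and the scene stay as the last step left them, time stands still between calls to the robot, and variables do not carry over. Pictures are saved under pics/ and viewed, at most 17 in all, crops included, and the job is handed in when it is done.

Besides the shell and the picture viewer there is one more tool, called after ">>>" as name([rows], argument=value, ...), one row to a line, values as JSON. step_arm: Moves the arm, as the interface text tells. Its arguments: {"type":"object","properties":{"targets":{"type":"array"},"newtons":{"type":"number"}},"required":["targets"]}

```bash
mkdir -p pics; ls; cat > h.py <<'E'
import numpy as np, cv2
from station import robot, viewer
def ray(c,uv):
    K=np.array(c["intrinsics"]);T=np.array(c["T"])
    d=np.linalg.inv(K)@np.array([uv[0],uv[1],1.0]); d=np.array([d[0],-d[1],-d[2]])
    return T[:3,3],T[:3,:3]@d
def onz(c,uv,z):
    o,d=ray(c,uv); return o+d*(z-o[2])/d[2]
def proj(c,p):
    K=np.array(c["intrinsics"]);T=np.array(c["T"])
    q=np.linalg.inv(T)@np.append(p,1); q=K@np.array([q[0],-q[1],-q[2]]); return q[:2]/q[2]
E
python3 - <<'E'
from h import *
for n in("top","side"):
    c=viewer.capture(n); cv2.imwrite(f"pics/{n}0.png",c["image"]); print(n,np.round(c["intrinsics"],1).tolist(),np.round(c["T"],3).tolist())
    for k in "rack gate gate_tab glue_center lid_center yellow_center red_center blue_center black_center block_center mallet punches_center".split():
        for r in viewer.outline_of(n,k)[:2]:
            ys,xs=np.where(r["region"])
            print(n,k,round(r["p"],2),np.round(r["uv"],1),xs.min(),xs.max(),ys.min(),ys.max(),np.round(onz(c,r["uv"],0.088),3) if len(xs) else '')
print(robot.read_state())
E
```

```text
pics
top [[366.0, 0.0, 322.5], [0.0, 366.0, 197.5], [0.0, 0.0, 1.0]] [[-0.038, 0.973, -0.226, 0.313], [-0.999, -0.036, 0.011, 0.049], [0.003, 0.226, 0.974, 1.251], [0.0, 0.0, 0.0, 1.0]]
top rack 0.92 [260.7 199.5] 190 332 183 259 [0.583 0.237 0.088]
top rack 0.47 [266.6 234.6] 257 272 228 243 [0.468 0.219 0.088]
top gate 0.52 [296.3 219.7] 294 298 195 230 [0.512 0.123 0.088]
top gate_tab 0.63 [294.6 209.9] 294 299 194 231 [0.545 0.128 0.088]
top gate_tab 0.16 [347.2 239.7] 339 356 231 249 [ 0.442 -0.037  0.088]
top glue_center 0.74 [396.2 242.4] 386 406 234 251 [ 0.427 -0.192  0.088]
top glue_center 0.62 [259.4 203.1] 190 331 183 232 [0.571 0.242 0.088]
top lid_center 0.71 [297.6 213.5] 294 298 194 231 [0.532 0.118 0.088]
top lid_center 0.5 [268.4 236.6] 258 271 229 242 [0.461 0.213 0.088]
top yellow_center 0.57 [428.9 205.1] 418 441 198 218 [ 0.544 -0.308  0.088]
top yellow_center 0.22 [349.3 240. ] 339 356 231 249 [ 0.441 -0.044  0.088]
top red_center 0.72 [349.1 239. ] 339 356 231 249 [ 0.444 -0.043  0.088]
top blue_center 0.63 [389.2 200.9] 378 397 191 211 [ 0.563 -0.18   0.088]

[... 1703 characters left out ...]
3, 'joint_positions': array([57.0359085 , 24.4115806 ,  4.23356712, 92.01779077, -1.95407404,
       63.64429356, -3.8446661 ]), 'joint_vel': array([ 0.02288698,  0.04110664, -0.06575854, -0.13074456, -0.00129476,
       -0.06862396, -0.07859607]), 'effort': array([-5.04841286e-03, -9.49532962e+01,  3.75454903e+00, -4.63894701e+01,
        1.89015252e-02,  2.31085229e-03, -5.76214916e-05]), 'tool_pos': array([ 0.27879966, -0.61468509,  0.23132061]), 'eef_rot': array([-1.79998257e+02, -2.39204882e-03,  2.43953269e+01]), 'contact_force': array([-0.49667606,  0.01179864,  0.4380003 ]), 'moment': array([0.04358281, 0.03939552, 0.01124256]), 'grip_force': 0.0, 'gripper_width': 1.0003313118831403}
```

```bash
python3 - <<'E'
import cv2
a=cv2.imread("pics/top0.png")[120:290,170:470]; b=cv2.imread("pics/side0.png")[140:400,200:420]
cv2.imwrite("pics/topc.png",cv2.resize(a,None,fx=2.66,fy=2.66,interpolation=cv2.INTER_CUBIC))
cv2.imwrite("pics/sidec.png",cv2.resize(b,None,fx=2.3,fy=2.3,interpolation=cv2.INTER_CUBIC))
E
```

```text
(no output)
```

View pics/topc.png

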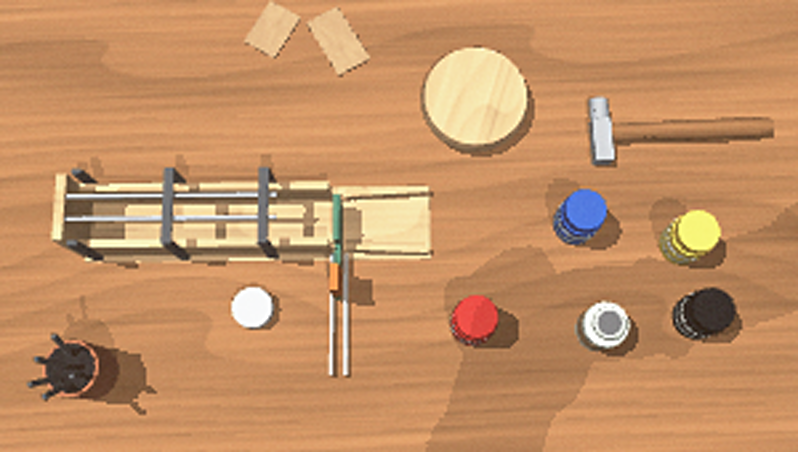

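View pics/sidec.png

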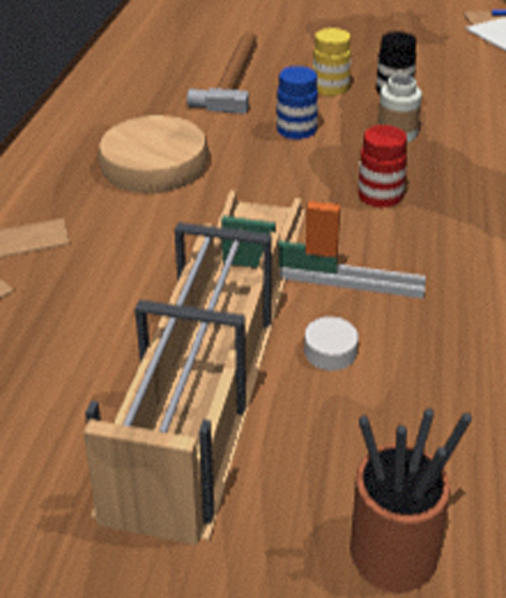

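```bash
cat >> h.py <<'E'
from scipy.optimize import minimize
S=4
def hullmask(c,pts):
    q=np.array([proj(c,p) for p in pts]); h=cv2.convexHull(((q+0.5)*S*16).astype(np.int32).reshape(-1,1,2))
    m=np.zeros((400*S,640*S),np.uint8); cv2.fillConvexPoly(m,h,255,cv2.LINE_AA,4); return m
def cyl(x,y,r,z0,z1):
    a=np.linspace(0,2*np.pi,32,endpoint=False)
    return [(x+r*np.cos(t),y+r*np.sin(t),z) for z in(z0,z1) for t in a]
def jarmask(c,x,y,kind):
    if kind=="lid": return hullmask(c,cyl(x,y,.026,0,.022))
    r=.019 if kind=="glue" else .026; h=.082 if kind=="glue" else .088
    return cv2.max(hullmask(c,cyl(x,y,.028,0,.066)),hullmask(c,cyl(x,y,r,.066,h)))
def up(m): return cv2.resize(m.astype(np.uint8)*255,None,fx=S,fy=S,interpolation=cv2.INTER_LINEAR)
def iou(a,b):
    return np.minimum(a,b).sum(dtype=float)/max(1,np.maximum(a,b).sum(dtype=float))
def fit(views,f,x0,step):
    """views: list of (cap,mask); f(cap,params)->mask"""
    U=[(c,up(m)) for c,m in views]
    cost=lambda p:-sum(iou(u,f(c,p)) for c,u in U)
    n=len(x0); sim=np.array([x0]+[np.array(x0)+step[i]*np.eye(n)[i] for i in range(n)])
    r=minimize(cost,x0,method="Nelder-Mead",options=dict(initial_simplex=sim,xatol=2e-4,fatol=1e-4,maxiter=90))
    return r.x,-r.fun/len(U)
def rackbox(p,b):
    ox,oy,th=p[:3]; ex=np.array([np.cos(th),np.sin(th)]); ey=np.array([-ex[1],ex[0]])
    return [(*(np.array([ox,oy])+x*ex+y*ey),z) for x in b[:2] for y in b[2:4] for z in b[4:6]]
def jarfit(names,guess,cams=("top","side"),pmin=.4,maxd=.06):
    out={}
    caps={n:viewer.capture(n) for n in cams}
    for k in names:
        kind="lid" if k=="lid" else "glue" if k=="glue" else "jar"; V=[]
        for n in cams:
            for r in viewer.outline_of(n,k+"_center"):
                z=.011 if kind=="lid" else .044
                if np.linalg.norm(onz(caps[n],r["uv"],z)[:2]-guess[k])<maxd and r["region"].sum()<2500: V.append((caps[n],r["region"])); break
        if V:
            x,s=fit(V,lambda c,p:jarmask(c,p[0],p[1],kind),guess[k],[.01,.01]); 
            each=[np.round(fit([v],lambda c,p:jarmask(c,p[0],p[1],kind),x,[.004,.004])[0],4).tolist() for v in V]
            out[k]=x; print(k,np.round(x,4),round(s,3),each)
        else: print(k,"not seen")
    return out,caps
E
python3 - <<'E'
from h import *
g=dict(glue=(.43,-.18),lid=(.455,.225),yellow=(.54,-.29),red=(.44,-.04),blue=(.555,-.17),black=(.44,-.29))
o,c=jarfit(g,g)
V=[];G=[]
for n in c:
    h=cv2.cvtColor(c[n]["image"],cv2.COLOR_BGR2HSV)
    u,v=proj(c[n],(.5,.12,.06)); w=np.zeros((400,640),bool); w[int(v)-40:int(v)+40,int(u)-50:int(u)+50]=1
    m=cv2.inRange(h,(3,190,60),(13,255,255)).astype(bool)&w; V.append((c[n],m)); print(n,m.sum())
    m=cv2.inRange(h,(60,80,20),(90,255,255)).astype(bool)&w; print("green",m.sum(),np.where(m)[1].min(),np.where(m)[1].max(),np.where(m)[0].min(),np.where(m)[0].max())
x,s=fit(V,lambda cc,p:hullmask(cc,rackbox(p,(-.006,.006,.063,.097,p[3],.096))),[.58,.115,1.57,.06],[.01,.01,.04,.01]); print("rack",np.round(x,4),s)
print("tab",np.round(np.mean(rackbox(x,(0,0,.08,.08,0,0)),0),4))
np.save("rack0.npy",x)
E
```

```text
glue [ 0.4311 -0.2005] 0.811 [[0.4309, -0.1995], [0.431, -0.2024]]
lid [0.4754 0.2368] 0.918 [[0.4764, 0.2364], [0.4745, 0.2379]]
yellow [ 0.54  -0.319] 0.907 [[0.54, -0.3189]]
red [ 0.4457 -0.0419] 0.927 [[0.4462, -0.0419], [0.445, -0.0428]]
blue [ 0.5718 -0.1837] 0.91 [[0.5719, -0.1838], [0.5712, -0.1806]]
black [ 0.4427 -0.3255] 0.756 [[0.4443, -0.3257], [0.4421, -0.3421]]
top 1
green 31 296 297 193 218
side 233
green 379 297 345 234 257
rack [0.5773 0.1344 1.5593 0.0422] 0.3183399349620903
tab [0.4973 0.1353 0.    ]
```

```bash
cat > ov.py <<'E'
from h import *
def lines(p):
    P=lambda x,y,z: np.array(rackbox(p,(x,x,y,y,z,z))[0])
    L=[(P(10e-3,s*.031,.06),P(.325,s*.031,.06)) for s in(-1,1)]
    L+=[(P(.072,s*.014,.1),P(.325,s*.014,.1)) for s in(-1,1)]+[(P(.325,-.031,.06),P(.325,.031,.06)),(P(.01,-.031,.06),P(.01,.031,.06))]
    L+=[(P(-.115,s*.036,.02),P(-.01,s*.031,.02)) for s in(-1,1)]+[(P(-.115,-.036,0),P(-.115,.036,0))]
    q=[P(x,y,.096) for x,y in((-.006,.063),(.006,.063),(.006,.097),(-.006,.097))]
    L+=[(q[i],q[(i+1)%4]) for i in range(4)]
    q=[P(x,y,.064) for x,y in((-.004,-.029),(.004,-.029),(.004,.029),(-.004,.029))]
    return L+[(q[i],q[(i+1)%4]) for i in range(4)]
def overlay(c,p,box,f,name):
    x0,y0,x1,y1=box; im=cv2.resize(c["image"][y0:y1,x0:x1],None,fx=f,fy=f,interpolation=cv2.INTER_CUBIC)
    for a,b in lines(p):
        q=[tuple(((proj(c,t)+.5-[x0,y0])*f).astype(int).tolist()) for t in(a,b)]; cv2.line(im,*q,(255,0,255),1,cv2.LINE_AA)
    cv2.imwrite(name,im)
E
python3 - <<'E'
from ov import *
p=[.5773,.1344,1.5593]
for n,b,f in(("top",(185,175,340,265),5),("side",(230,215,390,380),3.6)): overlay(viewer.capture(n),p,b,f,f"pics/ov_{n}.png")
a=cv2.imread("pics/ov_top.png");print(a.shape,cv2.imread("pics/ov_side.png").shape)
E
```

```text
(450, 775, 3) (594, 576, 3)
```

View pics/ov_top.png

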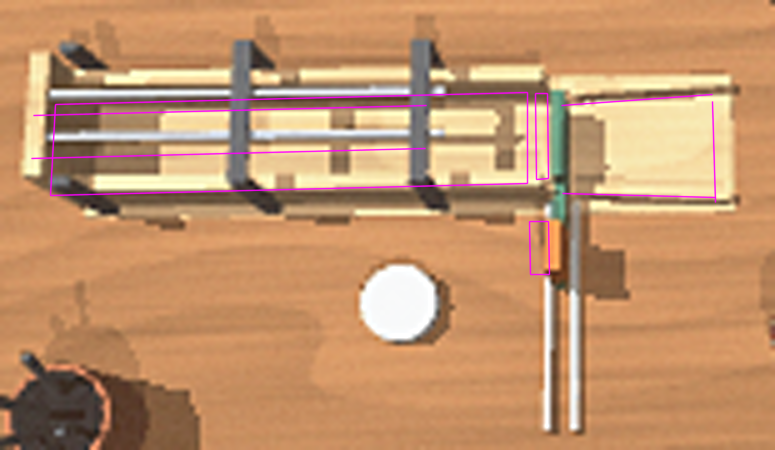

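View pics/ov_side.png

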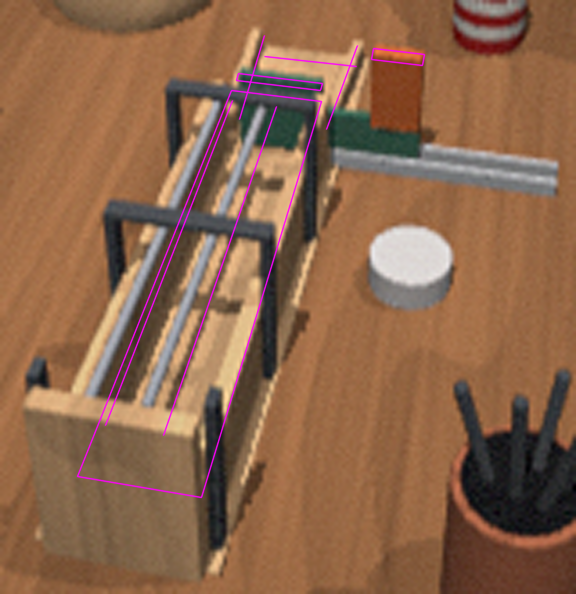

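```bash
python3 - <<'E'
from ov import *
from scipy.optimize import least_squares
c={n:viewer.capture(n) for n in("top","side")}
O=dict(top=(185,175,5),side=(230,215,3.6))
# cam, crop px, rack x,y,z (None=free)
D=[("top",(443,90),.072,-.014,.103),("top",(443,133),.072,.014,.103),("top",(60,94),None,-.014,.103),("top",(60,137),None,.014,.103),
("top",(558,91),0,-.029,.064),("top",(555,271),0,.097,.096),("top",(733,140),-.115,None,.0),
("side",(92,395),None,-.014,.103),("side",(150,402),None,.014,.103),("side",(205,130),None,-.014,.103),("side",(262,110),None,.014,.103),
("side",(398,55),0,.08,.096),("side",(424,58),None,.097,.096)]
def res(p):
    R=[]
    e=np.array([np.cos(p[2]),np.sin(p[2])]);f=np.array([-e[1],e[0]])
    for n,q,x,y,z in D:
        ox,oy,s=O[n]; w=onz(c[n],(q[0]/s+ox-.5,q[1]/s+oy-.5),z)[:2]-p[:2]
        R.append(0 if x is None else w@e-x); R.append(0 if y is None else w@f-y)
    return np.array(R)
r=least_squares(res,[.577,.12,1.56],loss="soft_l1",f_scale=.003)
print(r.x); print(np.round(res(r.x)*1000,1).reshape(-1,2).tolist())
np.save("rack.npy",r.x)
for y in(.08,.16): print("tab",np.round(rackbox(r.x,(0,0,y,y,.08,.08))[0],4))
a=[]
for n,b,f in(("top",(185,175,340,265),3),("side",(230,215,390,380),2.8)):
    overlay(c[n],r.x,b,f,"pics/t.png"); a.append(cv2.imread("pics/t.png"))
h=max(i.shape[0] for i in a)
w=np.hstack([cv2.copyMakeBorder(i,0,h-i.shape[0],0,0,0) for i in a]); w=cv2.resize(w,None,fx=min(1,800/w.shape[1]),fy=min(1,800/w.shape[1]));cv2.imwrite("pics/ov2.png",w)
E
```

```text
[0.57986848 0.12341115 1.52865463]
[[0.4, -4.5], [-0.6, -4.1], [0.0, -0.6], [0.0, -0.3], [1.0, 1.2], [-1.8, 0.8], [-2.5, 0.0], [0.0, 1.8], [0.0, 1.9], [0.0, -2.3], [0.0, -1.7], [6.3, 2.6], [0.0, 2.8]]
tab [0.4999 0.1268 0.08  ]
tab [0.42   0.1302 0.08  ]
```

View pics/ov2.png

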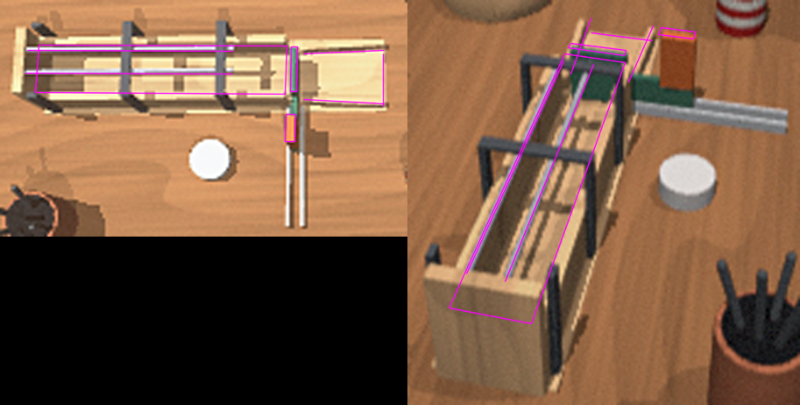

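>>> step_arm([
  [[0.3, -0.3, 0], [0, 0, 0.07], 1],
  [[0.6, -0.6, 0], [0, 0, 0.14], 1],
  [[1, -1, 0], [0, 0, 0.2234], 1],
  [[1, -1, 0], [0, 0, 0.2234], 1],
  [[1, -1, 0], [0, 0, 0.2234], 1],
  [[1, -1, 0], [0, 0, 0.2234], 1],
  [[1, -1, 0], [0, 0, 0.2234], 1],
  [[1, -1, 0], [0, 0, 0.2234], 1],
  [[1, -1, 0], [0, 0, 0.2234], 1],
  [[1, -1, 0], [0, 0, 0.2234], 1],
])

```text
clock: 3.45
tool_pos: [0.3285, -0.4824, 0.2313]
eef_rot: [-180.0, 0.0, -2.4]
contact_force: [0.2, 0.2, -0.1]
gripper_width: 0.999
grip_force: 0.0
```

>>> step_arm([
  [[0.2, -0.5, 0], [0, 0, 0], 1],
  [[0.4, -1, 0], [0, 0, 0], 1],
  [[0.4, -1, 0], [0, 0, 0], 1],
  [[0.4, -1, 0], [0, 0, 0], 1],
  [[0.4, -1, 0], [0, 0, 0], 1],
  [[0.4, -1, 0], [0, 0, 0], 1],
  [[0.4, -1, 0], [0, 0, 0], 1],
  [[0.4, -1, 0], [0, 0, 0], 1],
  [[0.4, -1, 0], [0, 0, 0], 1],
  [[0.4, -1, 0], [0, 0, 0], 1],
])

```text
clock: 4.7
tool_pos: [0.3727, -0.3841, 0.2313]
eef_rot: [-180.0, 0.0, -2.4]
contact_force: [-0.4, 0.3, -0.4]
gripper_width: 1.0
grip_force: 0.0
```

>>> step_arm([
  [[0.2, -0.5, 0], [0, 0, 0], 1],
  [[0.4, -1, 0], [0, 0, 0], 1],
  [[0.4, -1, 0], [0, 0, 0], 1],
  [[0.4, -1, 0], [0, 0, 0], 1],
  [[0.4, -1, 0], [0, 0, 0], 1],
  [[0.4, -1, 0], [0, 0, 0], 1],
  [[0.4, -1, 0], [0, 0, 0], 1],
  [[0.4, -1, 0], [0, 0, 0], 1],
  [[0.4, -1, 0], [0, 0, 0], 1],
  [[0.4, -1, 0], [0, 0, 0], 1],
])

```text
clock: 5.95
tool_pos: [0.4169, -0.2859, 0.2313]
eef_rot: [-180.0, 0.0, -2.4]
contact_force: [0.4, 0.3, -0.1]
gripper_width: 0.998
grip_force: 0.0
```

>>> step_arm([
  [[0.2, -0.5, 0], [0, 0, 0], 1],
  [[0.4, -1, 0], [0, 0, 0], 1],
  [[0.4, -1, 0], [0, 0, 0], 1],
  [[0.4, -1, 0], [0, 0, 0], 1],
  [[0.4, -1, 0], [0, 0, 0], 1],
  [[0.4, -1, 0], [0, 0, 0], 1],
  [[0.4, -1, 0], [0, 0, 0], 1],
  [[0.4, -1, 0], [0, 0, 0], 1],
  [[0.4, -1, 0], [0, 0, 0], 1],
  [[0.4, -1, 0], [0, 0, 0], 1],
])

```text
clock: 7.2
tool_pos: [0.4611, -0.1877, 0.2313]
eef_rot: [-180.0, 0.0, -2.4]
contact_force: [-0.1, -0.1, 0.0]
gripper_width: 0.998
grip_force: 0.0
```

>>> step_arm([
  [[0.1, -0.5, 0], [0, 0, 0], 1],
  [[0.2, -1, 0], [0, 0, 0], 1],
  [[0.2, -1, 0], [0, 0, 0], 1],
  [[0.2, -1, 0], [0, 0, 0], 1],
  [[0.2, -1, 0], [0, 0, 0], 1],
  [[0.2, -1, 0], [0, 0, 0], 1],
  [[0.2, -1, 0], [0, 0, 0], 1],
  [[0.2, -1, 0], [0, 0, 0], 1],
  [[0.2, -1, 0], [0, 0, 0], 1],
  [[0.2, -1, 0], [0, 0, 0], 1],
])

```text
clock: 8.45
tool_pos: [0.4853, -0.0886, 0.2313]
eef_rot: [-180.0, -0.0, -2.4]
contact_force: [-1.0, 0.3, 0.4]
gripper_width: 1.003
grip_force: 0.0
```

```bash
cat > go.py <<'E'
import numpy as np
from scipy.spatial.transform import Rotation as Ro
from station import robot
rk=np.load("rack.npy")
e=np.array([np.cos(rk[2]),np.sin(rk[2])]);f=np.array([-e[1],e[0]])
def R2W(x,y): return rk[:2]+x*e+y*f
def W2R(p): d=np.array(p)[:2]-rk[:2]; return d@e,d@f
def to(x,y,z,yaw=None):
    s=robot.read_state(); R=Ro.from_euler("xyz",s["eef_rot"],degrees=True)
    d=R.inv().apply(np.array([x,y,z])-s["tool_pos"])/.1
    yaw=np.degrees(rk[2])-90 if yaw is None else yaw
    rv=np.degrees((R.inv()*Ro.from_euler("xyz",[180,0,yaw],degrees=True)).as_rotvec())/120
    print("t",round(s["clock"],2),"pos",np.round(s["tool_pos"],4),"rpy",np.round(s["eef_rot"],1),"F",np.round(s["contact_force"],1),"grip",round(s["gripper_width"],3),round(s["grip_force"],1))
    print("shift",np.round(d,3),"turn",np.round(rv,4))
E
python3 -c "
from go import *
to(*R2W(0,.08),.061)"
```

```text
t 8.45 pos [ 0.4853 -0.0886  0.2313] rpy [-180.    -0.    -2.4] F [-1.   0.3  0.4] grip 1.003 0.0
shift [ 0.056 -2.158  1.703] turn [-0. -0.  0.]
```

>>> step_arm([
  [[0, -0.5, 0.1], [0, 0, 0], 1],
  [[0, -1, 0.3], [0, 0, 0], 1],
  [[0.02, -1, 0.7], [0, 0, 0], 1],
  [[0.02, -1, 0.7], [0, 0, 0], 1],
  [[0.02, -1, 0.7], [0, 0, 0], 1],
  [[0.02, -1, 0.7], [0, 0, 0], 1],
  [[0.02, -1, 0.7], [0, 0, 0], 1],
  [[0.02, -1, 0.7], [0, 0, 0], 1],
  [[0.02, -1, 0.7], [0, 0, 0], 1],
  [[0.02, -1, 0.7], [0, 0, 0], 1],
])

```text
clock: 9.7
tool_pos: [0.4915, 0.0112, 0.1613]
eef_rot: [-180.0, 0.0, -2.4]
contact_force: [0.8, -0.3, -0.4]
gripper_width: 1.002
grip_force: 0.0
```

>>> step_arm([
  [[0.02, -0.5, 0], [0, 0, 0], 0.7],
  [[0.02, -1, 0], [0, 0, 0], 0.7],
  [[0.02, -1, 0], [0, 0, 0], 0.7],
  [[0.02, -1, 0], [0, 0, 0], 0.7],
  [[0.02, -1, 0], [0, 0, 0], 0.7],
  [[0.02, -1, 0], [0, 0, 0], 0.7],
  [[0.02, -1, 0], [0, 0, 0], 0.7],
  [[0.02, -1, 0], [0, 0, 0], 0.7],
  [[0.02, -1, 0], [0, 0, 0], 0.7],
  [[0.02, -1, 0], [0, 0, 0], 0.7],
])

```text
clock: 10.95
tool_pos: [0.4977, 0.111, 0.1613]
eef_rot: [-180.0, 0.0, -2.4]
contact_force: [0.6, 0.6, -0.7]
gripper_width: 0.704
grip_force: 0.0
```

>>> step_arm([
  [[0.02, -0.158, 0], [0, 0, 0], 0.7],
  [[0.02, -0.158, 0.3], [0, 0, 0], 0.7],
  [[0.02, -0.158, 0.6], [0, 0, 0], 0.7],
  [[0.02, -0.158, 0.8], [0, 0, 0], 0.7],
  [[0.02, -0.158, 0.95], [0, 0, 0], 0.7],
  [[0.02, -0.158, 0.95], [0, 0, 0], 0.7],
  [[0.02, -0.158, 0.95], [0, 0, 0], 0.7],
  [[0.02, -0.158, 0.95], [0, 0, 0], 0.7],
  [[0.02, -0.158, 0.95], [0, 0, 0], 0.7],
  [[0.02, -0.158, 0.95], [0, 0, 0], 0.7],
])

```text
clock: 12.2
tool_pos: [0.5005, 0.1268, 0.0666]
eef_rot: [-180.0, -0.0, -2.4]
contact_force: [-0.9, 0.3, 0.3]
gripper_width: 0.703
grip_force: 0.0
```

>>> step_arm([
  [[0, 0, 0], [0, 0, 0], 0.4],
  [[0, 0, 0], [0, 0, 0], 0.1],
  [[0, 0, 0], [0, 0, 0], 0],
  [[0, 0, 0], [0, 0, 0], 0],
  [[0, 0, 0], [0, 0, 0], 0],
  [[0, 0, 0], [0, 0, 0], 0],
  [[0, 0, 0], [0, 0, 0], 0],
  [[0, 0, 0], [0, 0, 0], 0],
  [[0, 0, 0], [0, 0, 0], 0],
  [[0, 0, 0], [0, 0, 0], 0],
], newtons=30)

```text
clock: 13.45
tool_pos: [0.5004, 0.1266, 0.0664]
eef_rot: [180.0, 0.0, -2.4]
contact_force: [-0.4, -3.8, 5.2]
gripper_width: 0.137
grip_force: 31.8
```

>>> step_arm([
  [[-0.1, 0, 0], [0, 0, 0], 0],
  [[-0.2, 0, 0], [0, 0, 0], 0],
  [[-0.3, 0, 0], [0, 0, 0], 0],
  [[-0.4, 0, 0], [0, 0, 0], 0],
  [[-0.5, 0, 0], [0, 0, 0], 0],
  [[-0.6, 0, 0], [0, 0, 0], 0],
  [[-0.7, 0, 0], [0, 0, 0], 0],
  [[-0.78, 0, 0], [0, 0, 0], 0],
  [[-0.8, 0, 0], [0, 0, 0], 0],
  [[-0.8, 0, 0], [0, 0, 0], 0],
])

```text
clock: 14.7
tool_pos: [0.4238, 0.1291, 0.0669]
eef_rot: [-180.0, -0.3, -2.5]
contact_force: [23.7, -15.6, -10.1]
gripper_width: 0.134
grip_force: 30.6
```

>>> step_arm([
  [[0, 0, 0], [0, 0, 0], 0.5],
  [[0, 0, 0], [0, 0, 0], 0.6],
  [[0, 0, 0], [0, 0, 0], 0.6],
  [[0, 0, -0.3], [0, 0, 0], 0.6],
  [[0, 0, -0.6], [0, 0, 0], 0.8],
  [[0, 0, -0.8], [0, 0, 0], 1],
  [[0, 0, -0.8], [0, 0, 0], 1],
  [[0, 0, -0.8], [0, 0, 0], 1],
  [[0, 0, -0.8], [0, 0, 0], 1],
  [[0, 0, -0.8], [0, 0, 0], 1],
])

```text
clock: 15.95
tool_pos: [0.4201, 0.1301, 0.1458]
eef_rot: [180.0, 0.1, -2.4]
contact_force: [-0.1, -0.4, 0.3]
gripper_width: 1.0
grip_force: 0.0
```

```bash
python3 -c "
from go import *
to(.4754,.2368,.1)"
```

```text
t 15.95 pos [0.4201 0.1301 0.1458] rpy [ 1.8e+02  1.0e-01 -2.4e+00] F [-0.1 -0.4  0.3] grip 1.0 0.0
shift [ 0.508 -1.089  0.457] turn [0.0001 0.0005 0.0001]
```

>>> step_arm([
  [[0.2, -0.5, -0.1], [0, 0, 0], 1],
  [[0.51, -1, -0.1], [0, 0, 0], 1],
  [[0.51, -1, 0], [0, 0, 0], 1],
  [[0.51, -1, 0.4], [0, 0, 0], 1],
  [[0.51, -1, 0.7], [0, 0, 0], 1],
  [[0.51, -1, 0.7], [0, 0, 0], 1],
  [[0.51, -1, 0.7], [0, 0, 0], 1],
  [[0.51, -1, 0.7], [0, 0, 0], 1],
  [[0.51, -1, 0.7], [0, 0, 0], 1],
  [[0.51, -1, 0.7], [0, 0, 0], 1],
])

```text
clock: 17.2
tool_pos: [0.4759, 0.228, 0.0768]
eef_rot: [-180.0, -0.0, -2.4]
contact_force: [-0.4, 1.0, 0.3]
gripper_width: 0.997
grip_force: 0.0
```

```bash
python3 -c "
from go import *
to(.4754,.2368,.000)"
```

```text
t 17.2 pos [0.4759 0.228  0.0768] rpy [-180.    -0.    -2.4] F [-0.4  1.   0.3] grip 0.997 0.0
shift [-0.009 -0.088  0.769] turn [-0.0002 -0.0003 -0.0001]
```

>>> step_arm([
  [[-0.01, -0.09, 0.2], [0, 0, 0], 1],
  [[-0.01, -0.09, 0.4], [0, 0, 0], 1],
  [[-0.01, -0.09, 0.6], [0, 0, 0], 1],
  [[-0.01, -0.09, 0.74], [0, 0, 0], 1],
  [[-0.01, -0.09, 0.74], [0, 0, 0], 0.9],
  [[-0.01, -0.09, 0.74], [0, 0, 0], 0.8],
  [[-0.01, -0.09, 0.74], [0, 0, 0], 0.7],
  [[-0.01, -0.09, 0.74], [0, 0, 0], 0.68],
  [[-0.01, -0.09, 0.74], [0, 0, 0], 0.68],
  [[-0.01, -0.09, 0.74], [0, 0, 0], 0.68],
])

```text
clock: 18.45
tool_pos: [0.4751, 0.2369, 0.0025]
eef_rot: [-180.0, -0.0, -2.4]
contact_force: [-0.4, 0.7, 0.8]
gripper_width: 0.682
grip_force: 0.0
```

>>> step_arm([
  [[0, 0, 0.03], [0, 0, 0], 0.6],
  [[0, 0, 0.03], [0, 0, 0], 0.4],
  [[0, 0, 0.03], [0, 0, 0], 0.4],
  [[0, 0, 0.03], [0, 0, 0], 0.4],
  [[0, 0, 0.03], [0, 0, 0], 0.4],
  [[0, 0, 0.03], [0, 0, 0], 0.4],
  [[0, 0, 0.03], [0, 0, 0], 0.4],
  [[0, 0, 0.03], [0, 0, 0], 0.4],
  [[0, 0, 0.03], [0, 0, 0], 0.4],
  [[0, 0, 0.03], [0, 0, 0], 0.4],
])

```text
clock: 19.7
tool_pos: [0.4753, 0.237, -0.0004]
eef_rot: [-180.0, -0.0, -2.4]
contact_force: [-0.2, -1.2, 7.7]
gripper_width: 0.594
grip_force: 29.9
```

>>> step_arm([
  [[0, 0, -0.1], [0, 0, 0], 0.4],
  [[0, 0, -0.3], [0, 0, 0], 0.4],
  [[0, 0, -0.6], [0, 0, 0], 0.4],
  [[0, 0, -1], [0, 0, 0], 0.4],
  [[0, 0.2, -1], [0, 0, 0], 0.4],
  [[0, 0.5, -1], [0, 0, 0], 0.4],
  [[0, 0.8, -1], [0, 0, 0], 0.4],
  [[0, 1, -1], [0, 0, 0], 0.4],
  [[0, 1, -1], [0, 0, 0], 0.4],
  [[0, 1, -1], [0, 0, 0], 0.4],
])

```text
clock: 20.95
tool_pos: [0.4707, 0.1373, 0.0992]
eef_rot: [-180.0, 0.0, -2.4]
contact_force: [1.2, 1.0, -0.6]
gripper_width: 0.591
grip_force: 31.3
```

```bash
python3 - <<'E'
from h import *
import go
g=dict(glue=(.431,-.2005),red=(.445,-.042))
o,c=jarfit(g,g)
to=go.to; to(*o["glue"],.15)
im=c["side"]["image"][90:330,280:480]; im2=c["top"]["image"][170:270,230:450]
im=cv2.resize(im,None,fx=2,fy=2,interpolation=cv2.INTER_CUBIC); im2=cv2.resize(im2,(400,182),interpolation=cv2.INTER_CUBIC)
im2=cv2.copyMakeBorder(im2,0,im.shape[0]-182,0,0,0); cv2.imwrite("pics/lid.png",np.hstack([im,im2]))
E
```

```text
glue [ 0.4313 -0.1999] 0.708 [[0.4326, -0.1998], [0.4291, -0.2113]]
red [ 0.4451 -0.0393] 0.763 [[0.4463, -0.0401], [0.4407, -0.0495]]
t 21.25 pos [0.4707 0.1375 0.0993] rpy [-180.     0.    -2.4] F [-0.3  0.6 -0.4] grip 0.597 31.3
shift [-0.254  3.387 -0.508] turn [-0.0001  0.0001  0.0003]
```

View pics/lid.png

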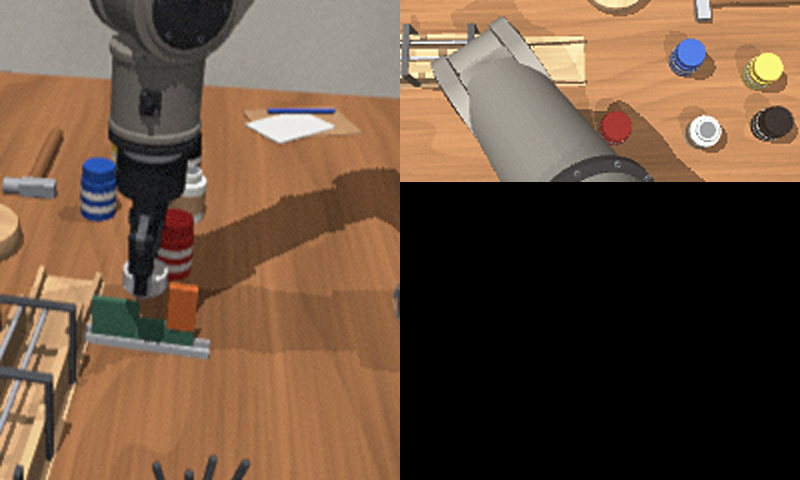

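>>> step_arm([
  [[0, 0, -0.3], [0, 0, 0], 0.4],
  [[0, 0.2, -0.5], [0, 0, 0], 0.4],
  [[0, 0.5, -0.6], [0, 0, 0], 0.4],
  [[0, 0.8, -0.6], [0, 0, 0], 0.4],
  [[0, 1, -0.6], [0, 0, 0], 0.4],
  [[0, 1, -0.6], [0, 0, 0], 0.4],
  [[0, 1, -0.6], [0, 0, 0], 0.4],
  [[0, 1, -0.6], [0, 0, 0], 0.4],
  [[0, 1, -0.6], [0, 0, 0], 0.4],
  [[0, 1, -0.6], [0, 0, 0], 0.4],
])

```text
clock: 22.5
tool_pos: [0.4665, 0.0374, 0.1593]
eef_rot: [-180.0, 0.0, -2.4]
contact_force: [-0.5, 0.3, -0.4]
gripper_width: 0.593
grip_force: 31.5
```

>>> step_arm([
  [[0, 0.2, 0], [0, 0, 0], 0.4],
  [[0, 0.5, 0], [0, 0, 0], 0.4],
  [[0, 0.8, 0], [0, 0, 0], 0.4],
  [[0, 1, 0], [0, 0, 0], 0.4],
  [[0, 1, 0], [0, 0, 0], 0.4],
  [[0, 1, 0], [0, 0, 0], 0.4],
  [[0, 1, 0], [0, 0, 0], 0.4],
  [[0, 1, 0], [0, 0, 0], 0.4],
  [[0, 1, 0], [0, 0, 0], 0.4],
  [[0, 1, 0], [0, 0, 0], 0.4],
])

```text
clock: 23.75
tool_pos: [0.4624, -0.0627, 0.1593]
eef_rot: [-180.0, -0.0, -2.4]
contact_force: [1.2, 0.1, 0.9]
gripper_width: 0.59
grip_force: 31.5
```

>>> step_arm([
  [[-0.1, 0.2, 0], [0, 0, 0], 0.4],
  [[-0.25, 0.5, 0], [0, 0, 0], 0.4],
  [[-0.25, 0.8, 0], [0, 0, 0], 0.4],
  [[-0.25, 1, 0], [0, 0, 0], 0.4],
  [[-0.25, 1, 0], [0, 0, 0], 0.4],
  [[-0.25, 1, 0], [0, 0, 0], 0.4],
  [[-0.25, 1, 0], [0, 0, 0], 0.4],
  [[-0.25, 1, 0], [0, 0, 0], 0.4],
  [[-0.25, 1, 0], [0, 0, 0], 0.4],
  [[-0.25, 1, 0], [0, 0, 0], 0.4],
])

```text
clock: 25.0
tool_pos: [0.4332, -0.1615, 0.1593]
eef_rot: [-180.0, 0.0, -2.4]
contact_force: [0.3, -0.5, -0.3]
gripper_width: 0.594
grip_force: 31.5
```

```bash
python3 - <<'E'
from h import *
import go
go.to(.431,-.2003,.105)
c={n:viewer.capture(n) for n in("top","side")}
o=[]
for n in c:
    u,v=proj(c[n],(.431,-.19,.1)); u,v=int(u),int(v)
    o.append(cv2.resize(c[n]["image"][v-40:v+40,u-40:u+40],(400,400),interpolation=cv2.INTER_CUBIC))
    for (p,z) in(((.431,-.2003),.082),):
        q=(proj(c[n],(*p,z))+.5-[u-40,v-40])*5; cv2.circle(o[-1],tuple(q.astype(int).tolist()),3,(255,0,255),-1)
cv2.imwrite("pics/lid2.png",np.hstack(o))
E
```

```text
t 25.0 pos [ 0.4332 -0.1615  0.1593] rpy [-180.     0.    -2.4] F [ 0.3 -0.5 -0.3] grip 0.594 31.5
shift [-0.005  0.388  0.543] turn [-0.      0.      0.0001]
```

View pics/lid2.png

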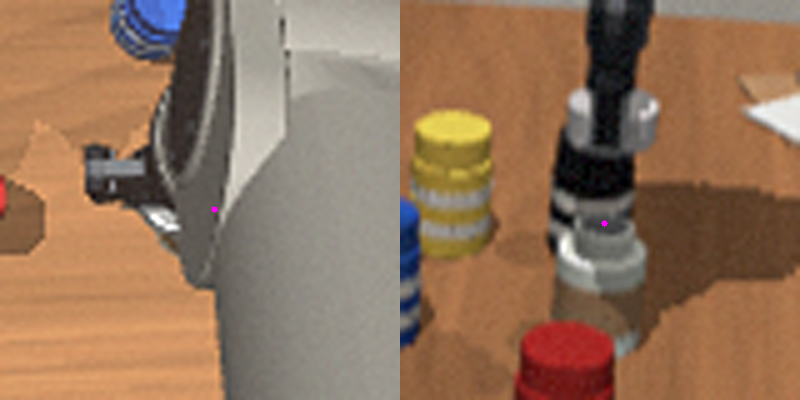

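>>> step_arm([
  [[0, 0.2, 0], [0, 0, 0], 0.4],
  [[0, 0.395, 0], [0, 0, 0], 0.4],
  [[0, 0.395, 0.2], [0, 0, 0], 0.4],
  [[0, 0.395, 0.4], [0, 0, 0], 0.4],
  [[0, 0.395, 0.6], [0, 0, 0], 0.4],
  [[0, 0.395, 0.69], [0, 0, 0], 0.4],
  [[0, 0.395, 0.69], [0, 0, 0], 0.4],
  [[0, 0.395, 0.69], [0, 0, 0], 0.4],
  [[0, 0.395, 0.69], [0, 0, 0], 0.4],
  [[0, 0.395, 0.69], [0, 0, 0], 0.4],
])

```text
clock: 26.35
tool_pos: [0.4317, -0.2012, 0.0907]
eef_rot: [180.0, -0.0, -2.4]
contact_force: [0.5, -0.0, 0.8]
gripper_width: 0.59
grip_force: 31.5
```

>>> step_arm([
  [[0, 0, 0.02], [0, 0, 0], 0.4],
  [[0, 0, 0.04], [0, 0, 0], 0.4],
  [[0, 0, 0.06], [0, 0, 0], 0.4],
  [[0, 0, 0.08], [0, 0, 0], 0.4],
  [[0, 0, 0.1], [0, 0, 0], 0.4],
  [[0, 0, 0.11], [0, 0, 0], 0.4],
  [[0, 0, 0.12], [0, 0, 0], 0.4],
  [[0, 0, 0.13], [0, 0, 0], 0.4],
  [[0, 0, 0.13], [0, 0, 0], 0.4],
  [[0, 0, 0.13], [0, 0, 0], 0.4],
])

```text
clock: 27.6
tool_pos: [0.4315, -0.2011, 0.0774]
eef_rot: [-180.0, -0.0, -2.4]
contact_force: [-0.5, 0.7, -0.7]
gripper_width: 0.592
grip_force: 31.5
```

No contact 5 mm below the neck rim: it is going on.

>>> step_arm([
  [[0, 0, 0.02], [0, 0, 0], 0.4],
  [[0, 0, 0.04], [0, 0, 0], 0.4],
  [[0, 0, 0.06], [0, 0, 0], 0.4],
  [[0, 0, 0.08], [0, 0, 0], 0.4],
  [[0, 0, 0.09], [0, 0, 0], 0.4],
  [[0, 0, 0.1], [0, 0, 0], 0.4],
  [[0, 0, 0.1], [0, 0, 0], 0.4],
  [[0, 0, 0.1], [0, 0, 0], 0.4],
  [[0, 0, 0.1], [0, 0, 0], 0.4],
  [[0, 0, 0.1], [0, 0, 0], 0.4],
])

```text
clock: 28.85
tool_pos: [0.4315, -0.2011, 0.0674]
eef_rot: [-180.0, -0.0, -2.4]
contact_force: [-0.0, 0.1, -0.2]
gripper_width: 0.593
grip_force: 31.5
```

>>> step_arm([
  [[0, 0, 0], [0, 0, 0], 0.65],
  [[0, 0, 0], [0, 0, 0], 0.7],
  [[0, 0, 0], [0, 0, 0], 0.8],
  [[0, 0, 0], [0, 0, 0], 0.9],
  [[0, 0, 0], [0, 0, 0], 1],
  [[0, 0, -0.3], [0, 0, 0], 1],
  [[0, 0, -0.6], [0, 0, 0], 1],
  [[0, 0, -0.6], [0, 0, 0], 1],
  [[0, 0, -0.6], [0, 0, 0], 1],
  [[0, 0, -0.6], [0, 0, 0], 1],
])

```text
clock: 30.1
tool_pos: [0.431, -0.2009, 0.1265]
eef_rot: [-180.0, 0.1, -2.4]
contact_force: [-0.6, -0.3, 0.6]
gripper_width: 0.999
grip_force: 0.0
```

```bash
python3 - <<'E'
from h import *
import go
go.to(.431,-.201,.03)
c=viewer.capture("side"); u,v=map(int,proj(c,(.431,-.19,.07)))
cv2.imwrite("pics/lid3.png",cv2.resize(c["image"][v-30:v+30,u-30:u+30],(400,400),interpolation=cv2.INTER_CUBIC))
E
```

```text
t 30.1 pos [ 0.431  -0.2009  0.1265] rpy [-1.8e+02  1.0e-01 -2.4e+00] F [-0.6 -0.3  0.6] grip 0.999 0.0
shift [0.001 0.001 0.965] turn [-0.0002  0.0006  0.    ]
```

View pics/lid3.png

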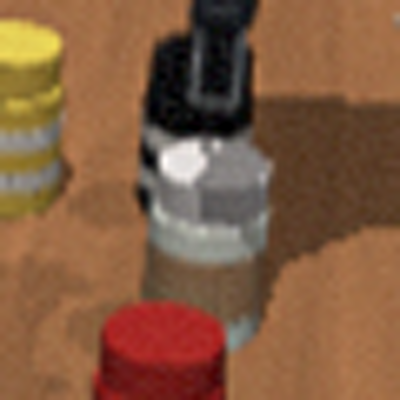

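>>> step_arm([
  [[0, 0, 0.4], [0, 0, 0], 1],
  [[0, 0, 0.8], [0, 0, 0], 1],
  [[0, 0, 0.97], [0, 0, 0], 1],
  [[0, 0, 0.97], [0, 0, 0], 1],
  [[0, 0, 0.97], [0, 0, 0], 0.8],
  [[0, 0, 0.97], [0, 0, 0], 0.7],
  [[0, 0, 0.97], [0, 0, 0], 0.5],
  [[0, 0, 0.97], [0, 0, 0], 0.5],
  [[0, 0, 0.97], [0, 0, 0], 0.5],
  [[0, 0, 0.97], [0, 0, 0], 0.5],
], newtons=40)

```text
clock: 31.4
tool_pos: [0.432, -0.2013, 0.0314]
eef_rot: [180.0, -0.1, -2.4]
contact_force: [-2.3, 1.1, 12.0]
gripper_width: 0.645
grip_force: 39.9
```

>>> step_arm([
  [[0, 0, 0], [0, 0, 0], 0.5],
  [[0, 0, -0.1], [0, 0, 0], 0.5],
  [[0, 0, -0.3], [0, 0, 0], 0.5],
  [[0, 0, -0.5], [0, 0, 0], 0.5],
  [[0, 0, -0.7], [0, 0, 0], 0.5],
  [[0, 0, -0.9], [0, 0, 0], 0.5],
  [[0, 0, -1], [0, 0, 0], 0.5],
  [[0.2, 0, -1], [0, 0, 0], 0.5],
  [[0.4, 0, -1], [0, 0, 0], 0.5],
  [[0.5, 0, -1], [0, 0, 0], 0.5],
])

```text
clock: 32.65
tool_pos: [0.4821, -0.2031, 0.1303]
eef_rot: [-180.0, 0.0, -2.4]
contact_force: [0.4, 0.6, -3.2]
gripper_width: 0.645
grip_force: 43.0
```

```bash
python3 - <<'E'
from go import *
to(*R2W(-.072,0),.030)
E
```

```text
t 32.65 pos [ 0.4821 -0.2031  0.1303] rpy [-180.     0.    -2.4] F [ 0.4  0.6 -3.2] grip 0.645 43.0
shift [ 0.841 -2.583  1.003] turn [-0.0001  0.      0.0002]
```

>>> step_arm([
  [[0.1, -0.2, 0], [0, 0, 0], 0.5],
  [[0.3, -0.4, 0], [0, 0, 0], 0.5],
  [[0.5, -0.6, 0], [0, 0, 0], 0.5],
  [[0.7, -0.8, 0], [0, 0, 0], 0.5],
  [[0.84, -1, 0], [0, 0, 0], 0.5],
  [[0.84, -1, 0], [0, 0, 0], 0.5],
  [[0.84, -1, 0], [0, 0, 0], 0.5],
  [[0.84, -1, 0], [0, 0, 0], 0.5],
  [[0.84, -1, 0], [0, 0, 0], 0.5],
  [[0.84, -1, 0], [0, 0, 0], 0.5],
])

```text
clock: 33.9
tool_pos: [0.5695, -0.1072, 0.1304]
eef_rot: [180.0, -0.0, -2.4]
contact_force: [0.2, 0.2, -2.3]
gripper_width: 0.642
grip_force: 43.1
```

>>> step_arm([
  [[0, -0.2, 0], [0, 0, 0], 0.5],
  [[0, -0.4, 0], [0, 0, 0], 0.5],
  [[0, -0.6, 0], [0, 0, 0], 0.5],
  [[0, -0.8, 0], [0, 0, 0], 0.5],
  [[0, -1, 0], [0, 0, 0], 0.5],
  [[0, -1, 0], [0, 0, 0], 0.5],
  [[0, -1, 0], [0, 0, 0], 0.5],
  [[0, -1, 0], [0, 0, 0], 0.5],
  [[0, -1, 0], [0, 0, 0], 0.5],
  [[0, -1, 0], [0, 0, 0], 0.5],
])

```text
clock: 35.15
tool_pos: [0.5738, -0.0072, 0.1303]
eef_rot: [-180.0, 0.0, -2.4]
contact_force: [-0.2, 0.7, -1.7]
gripper_width: 0.644
grip_force: 43.2
```

>>> step_arm([
  [[0, -0.2, 0], [0, 0, 0], 0.5],
  [[0, -0.4, 0], [0, 0, 0], 0.5],
  [[0, -0.58, 0], [0, 0, 0], 0.5],
  [[0, -0.58, 0], [0, 0, 0], 0.5],
  [[0, -0.58, 0.2], [0, 0, 0], 0.5],
  [[0, -0.58, 0.4], [0, 0, 0], 0.5],
  [[0, -0.58, 0.6], [0, 0, 0], 0.5],
  [[0, -0.58, 0.7], [0, 0, 0], 0.5],
  [[0, -0.58, 0.7], [0, 0, 0], 0.5],
  [[0, -0.58, 0.7], [0, 0, 0], 0.5],
])

```text
clock: 36.4
tool_pos: [0.5767, 0.051, 0.061]
eef_rot: [-180.0, -0.0, -2.4]
contact_force: [-0.7, 0.7, -2.2]
gripper_width: 0.644
grip_force: 43.2
```

```bash
python3 - <<'E'
from ov import *
from go import *
to(*R2W(-.072,0),.031)
c=viewer.capture("side"); overlay(c,rk,(280,190,400,280),6,"pics/ap.png")
im=cv2.imread("pics/ap.png")
for z in(0,.066):
    q=np.array([((proj(c,p)+.5-[280,190])*6) for p in cyl(*R2W(-.072,0),.028,z,z)[:32]]).astype(np.int32); cv2.polylines(im,[q],True,(255,255,0),1)
cv2.imwrite("pics/ap.png",im)
E
```

```text
t 36.4 pos [0.5767 0.051  0.061 ] rpy [-180.    -0.    -2.4] F [-0.7  0.7 -2.2] grip 0.644 43.2
shift [ 0.001 -0.005  0.3  ] turn [-0.0001 -0.0004 -0.0001]
```

View pics/ap.png

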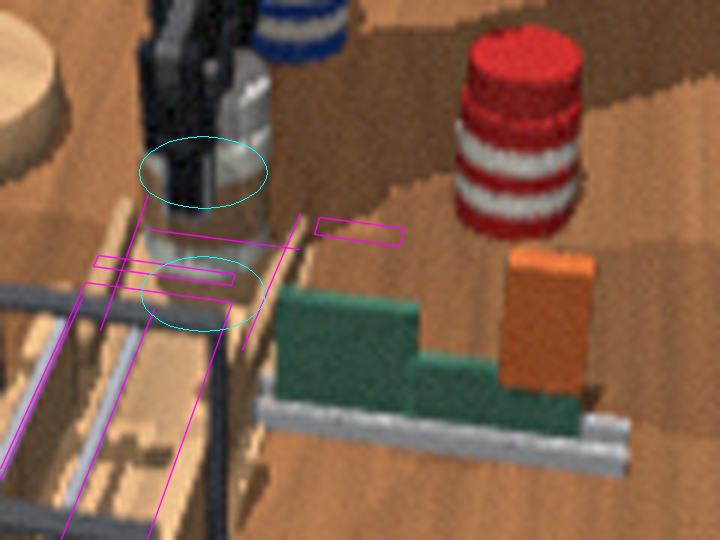

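>>> step_arm([
  [[0.02, 0, 0], [0, 0, 0], 0.5],
  [[0.02, 0, 0.07], [0, 0, 0], 0.5],
  [[0.02, 0, 0.14], [0, 0, 0], 0.5],
  [[0.02, 0, 0.2], [0, 0, 0], 0.5],
  [[0.02, 0, 0.24], [0, 0, 0], 0.5],
  [[0.02, 0, 0.27], [0, 0, 0], 0.5],
  [[0.02, 0, 0.29], [0, 0, 0], 0.5],
  [[0.02, 0, 0.3], [0, 0, 0], 0.5],
  [[0.02, 0, 0.3], [0, 0, 0], 0.5],
  [[0.02, 0, 0.3], [0, 0, 0], 0.5],
])

```text
clock: 37.7
tool_pos: [0.5783, 0.051, 0.0315]
eef_rot: [180.0, -0.0, -2.4]
contact_force: [-7.8, -0.9, 17.9]
gripper_width: 0.643
grip_force: 45.1
```

>>> step_arm([
  [[0, 0, 0], [0, 0, 0], 0.7],
  [[0, 0, 0], [0, 0, 0], 0.8],
  [[0, 0, 0], [0, 0, 0], 1],
  [[0, 0, 0], [0, 0, 0], 1],
  [[0, 0, -0.3], [0, 0, 0], 1],
  [[0, 0, -0.6], [0, 0, 0], 1],
  [[0, 0, -1], [0, 0, 0], 1],
  [[0, 0.3, -1], [0, 0, 0], 1],
  [[0, 0.7, -1], [0, 0, 0], 0.5],
  [[0, 0.85, -1], [0, 0, 0], 0],
])

```text
clock: 38.95
tool_pos: [0.5744, -0.0365, 0.1304]
eef_rot: [180.0, -0.0, -2.6]
contact_force: [1.3, -0.6, -0.1]
gripper_width: 0.607
grip_force: 0.0
```

```bash
python3 - <<'E'
from ov import *
from go import *
to(*R2W(-.155,0),.031)
c=viewer.capture("side"); b=(290,180,390,280)
p0=np.array([.5783,.051])
im=cv2.resize(c["image"][b[1]:b[3],b[0]:b[2]],None,fx=5,fy=5,interpolation=cv2.INTER_CUBIC)
for z in(0,.066):
    q=np.array([((proj(c,p)+.5-[b[0],b[1]])*5) for p in cyl(*p0,.028,z,z)[:32]]).astype(np.int32); cv2.polylines(im,[q],True,(255,255,0),1)
cv2.imwrite("pics/ap2.png",im)
E
```

```text
t 38.95 pos [ 0.5744 -0.0365  0.1304] rpy [180.   -0.   -2.6] F [ 1.3 -0.6 -0.1] grip 0.607 0.0
shift [-0.013 -0.051  0.994] turn [ 0.0004 -0.     -0.0012]
```

View pics/ap2.png

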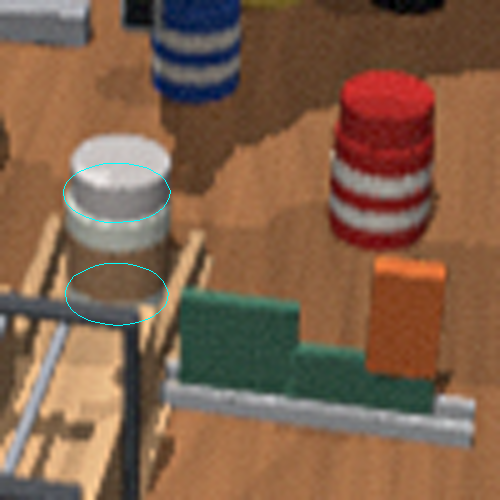

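>>> step_arm([
  [[-0.01, 0, 0.3], [0, 0, 0], 0],
  [[-0.01, 0, 0.6], [0, 0, 0], 0],
  [[-0.01, 0, 0.95], [0, 0, 0], 0],
  [[-0.01, 0, 0.95], [0, 0, 0], 0],
  [[-0.01, -0.15, 0.95], [0, 0, 0], 0],
  [[-0.01, -0.3, 0.95], [0, 0, 0], 0],
  [[-0.01, -0.4, 0.95], [0, 0, 0], 0],
  [[-0.01, -0.5, 0.95], [0, 0, 0], 0],
  [[-0.01, -0.6, 0.95], [0, 0, 0], 0],
  [[-0.01, -0.7, 0.95], [0, 0, 0], 0],
])

```text
clock: 40.25
tool_pos: [0.5782, 0.0355, 0.037]
eef_rot: [180.0, -0.2, -2.5]
contact_force: [-1.0, -10.8, 20.9]
gripper_width: -0.004
grip_force: 6.6
```

>>> step_arm([
  [[0, -0.1, 0], [0, 0, 0], 0],
  [[0, -0.2, 0], [0, 0, 0], 0],
  [[0, -0.3, 0], [0, 0, 0], 0],
  [[0, -0.4, 0], [0, 0, 0], 0],
  [[0, -0.5, 0], [0, 0, 0], 0],
  [[0, -0.6, 0], [0, 0, 0], 0],
  [[0, -0.7, 0], [0, 0, 0], 0],
  [[0, -0.8, 0], [0, 0, 0], 0],
  [[0, -0.9, 0], [0, 0, 0], 0],
  [[0, -0.9, 0], [0, 0, 0], 0],
])

```text
clock: 41.5
tool_pos: [0.5816, 0.1271, 0.0367]
eef_rot: [-179.9, -0.2, -2.4]
contact_force: [0.5, -1.4, 13.9]
gripper_width: -0.003
grip_force: 0.0
```

```bash
python3 - <<'E'
from ov import *
from go import *
s=robot.read_state(); print(W2R(s["tool_pos"]))
to(.54,-.319,.13)
c=viewer.capture("side"); b=(260,190,360,290)
cv2.imwrite("pics/in1.png",cv2.resize(c["image"][b[1]:b[3],b[0]:b[2]],None,fx=5,fy=5,interpolation=cv2.INTER_CUBIC))
E
```

```text
(np.float64(0.003757739253323927), np.float64(-0.0015503415542719103))
t 41.5 pos [0.5816 0.1271 0.0367] rpy [-179.9   -0.2   -2.4] F [ 0.5 -1.4 13.9] grip -0.003 0.0
shift [-0.226  4.474 -0.937] turn [-0.0005 -0.0013  0.0001]
```

View pics/in1.png

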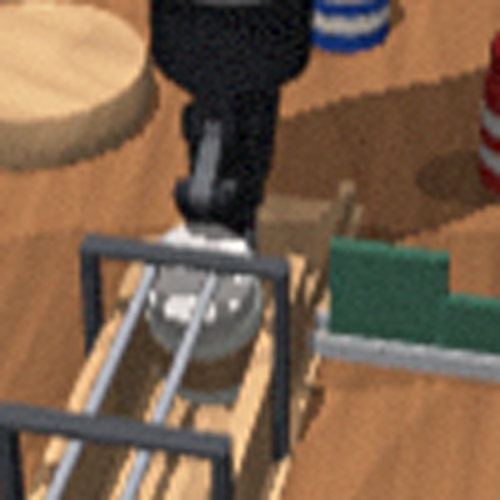

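>>> step_arm([
  [[0, 0.3, 0], [0, 0, 0], 0],
  [[0, 0.6, 0], [0, 0, 0], 0],
  [[0, 0.8, -0.3], [0, 0, 0], 0],
  [[0, 1, -0.7], [0, 0, 0], 0],
  [[0, 1, -1], [0, 0, 0], 0],
  [[0, 1, -1], [0, 0, 0], 0],
  [[0, 1, -1], [0, 0, 0], 0],
  [[0, 1, -1], [0, 0, 0], 0],
  [[0, 1, -1], [0, 0, 0], 0],
  [[0, 1, -1], [0, 0, 0], 0],
])

```text
clock: 42.8
tool_pos: [0.576, 0.026, 0.1349]
eef_rot: [180.0, 0.0, -2.4]
contact_force: [-0.2, -0.1, -0.3]
gripper_width: 0.0
grip_force: 0.0
```

>>> step_arm([
  [[-0.1, 0.5, 0], [0, 0, 0], 0],
  [[-0.2, 1, 0], [0, 0, 0], 0],
  [[-0.22, 1, 0], [0, 0, 0], 0.5],
  [[-0.22, 1, 0], [0, 0, 0], 1],
  [[-0.22, 1, 0], [0, 0, 0], 1],
  [[-0.22, 1, 0], [0, 0, 0], 1],
  [[-0.22, 1, 0], [0, 0, 0], 1],
  [[-0.22, 1, 0], [0, 0, 0], 1],
  [[-0.22, 1, 0], [0, 0, 0], 1],
  [[-0.22, 1, 0], [0, 0, 0], 1],
])

```text
clock: 44.05
tool_pos: [0.55, -0.073, 0.1353]
eef_rot: [-180.0, 0.0, -2.4]
contact_force: [0.9, -0.0, -0.1]
gripper_width: 1.001
grip_force: 0.0
```

```bash
python3 - <<'E'
from h import *
import go
g=dict(yellow=(.54,-.319),red=(.4455,-.042),blue=(.5715,-.183),black=(.443,-.326))
o,c=jarfit(g,g,maxd=.1)
p=o.get("yellow",g["yellow"]); go.to(*p,.12)
E
```

```text
yellow [ 0.5395 -0.3169] 0.826 [[0.5408, -0.3177], [0.5376, -0.3216]]
red [ 0.4445 -0.0412] 0.921 [[0.4455, -0.041], [0.4436, -0.0428]]
blue [ 0.572  -0.1857] 0.793 [[0.572, -0.1862]]
black [ 0.4422 -0.3271] 0.737 [[0.4441, -0.3284], [0.4416, -0.3276]]
t 44.55 pos [ 0.55   -0.073   0.1353] rpy [-180.    -0.    -2.4] F [-0.1 -0.6 -0.1] grip 0.998 0.0
shift [-2.000e-03  2.441e+00  1.530e-01] turn [-0. -0. -0.]
```

>>> step_arm([
  [[0, 0.5, 0], [0, 0, 0], 1],
  [[0, 1, 0], [0, 0, 0], 1],
  [[0, 1, 0], [0, 0, 0], 1],
  [[0, 1, 0], [0, 0, 0], 1],
  [[0, 1, 0], [0, 0, 0], 1],
  [[0, 1, 0], [0, 0, 0], 1],
  [[0, 1, 0], [0, 0, 0], 1],
  [[0, 1, 0], [0, 0, 0], 1],
  [[0, 1, 0], [0, 0, 0], 1],
  [[0, 1, 0], [0, 0, 0], 1],
])

```text
clock: 45.8
tool_pos: [0.5458, -0.1729, 0.1353]
eef_rot: [-180.0, 0.0, -2.4]
contact_force: [-0.3, 0.1, -0.7]
gripper_width: 0.998
grip_force: 0.0
```

>>> step_arm([
  [[0, 0.5, 0], [0, 0, 0], 1],
  [[0, 1, 0], [0, 0, 0], 1],
  [[0, 1, 0], [0, 0, 0], 1],
  [[0, 1, 0], [0, 0, 0], 1],
  [[0, 1, 0], [0, 0, 0], 1],
  [[0, 1, 0], [0, 0, 0], 1],
  [[0, 1, 0], [0, 0, 0], 1],
  [[0, 1, 0], [0, 0, 0], 1],
  [[0, 1, 0], [0, 0, 0], 1],
  [[0, 1, 0], [0, 0, 0], 1],
])

```text
clock: 47.05
tool_pos: [0.5416, -0.2728, 0.1353]
eef_rot: [-180.0, 0.0, -2.4]
contact_force: [0.7, 0.4, -0.2]
gripper_width: 1.001
grip_force: 0.0
```

>>> step_arm([
  [[0, 0.3, 0], [0, 0, 0], 1],
  [[0, 0.45, 0], [0, 0, 0], 1],
  [[0, 0.45, 0.3], [0, 0, 0], 1],
  [[0, 0.45, 0.7], [0, 0, 0], 1],
  [[0, 0.45, 1], [0, 0, 0], 1],
  [[0, 0.45, 1], [0, 0, 0], 1],
  [[0, 0.45, 1], [0, 0, 0], 0.7],
  [[0, 0.45, 1], [0, 0, 0], 0.5],
  [[0, 0.45, 1], [0, 0, 0], 0.5],
  [[0, 0.45, 1], [0, 0, 0], 0.5],
])

```text
clock: 48.3
tool_pos: [0.5406, -0.3183, 0.0373]
eef_rot: [179.9, -0.1, -2.4]
contact_force: [-1.8, 0.4, 8.3]
gripper_width: 0.64
grip_force: 41.4
```

>>> step_arm([
  [[0, 0, 0], [0, 0, 0], 0.5],
  [[0, 0, 0], [0, 0, 0], 0.5],
  [[0, 0, -0.2], [0, 0, 0], 0.5],
  [[0, 0, -0.4], [0, 0, 0], 0.5],
  [[0, 0, -0.6], [0, 0, 0], 0.5],
  [[0, 0, -0.8], [0, 0, 0], 0.5],
  [[0, 0, -1], [0, 0, 0], 0.5],
  [[0, 0, -1], [0, 0, 0], 0.5],
  [[0, 0, -1], [0, 0, 0], 0.5],
  [[0, 0, -1], [0, 0, 0], 0.5],
])

```text
clock: 49.55
tool_pos: [0.5392, -0.3175, 0.1344]
eef_rot: [-180.0, 0.1, -2.4]
contact_force: [0.5, -0.8, -2.1]
gripper_width: 0.644
grip_force: 43.6
```

```bash
python3 - <<'E'
from go import *
to(*R2W(-.075,-.001),.037)
E
```

```text
t 49.55 pos [ 0.5392 -0.3175  0.1344] rpy [-1.8e+02  1.0e-01 -2.4e+00] F [ 0.5 -0.8 -2.1] grip 0.644 43.6
shift [ 0.232 -3.672  0.976] turn [-0.0003  0.0007  0.    ]
```

>>> step_arm([
  [[0, 0, -0.15], [0, 0, 0], 0.5],
  [[0, -0.2, -0.2], [0, 0, 0], 0.5],
  [[0, -0.4, -0.2], [0, 0, 0], 0.5],
  [[0.1, -0.6, -0.2], [0, 0, 0], 0.5],
  [[0.2, -0.8, -0.2], [0, 0, 0], 0.5],
  [[0.23, -1, -0.2], [0, 0, 0], 0.5],
  [[0.23, -1, -0.2], [0, 0, 0], 0.5],
  [[0.23, -1, -0.2], [0, 0, 0], 0.5],
  [[0.23, -1, -0.2], [0, 0, 0], 0.5],
  [[0.23, -1, -0.2], [0, 0, 0], 0.5],
])

```text
clock: 50.8
tool_pos: [0.5667, -0.2194, 0.1553]
eef_rot: [180.0, 0.0, -2.5]
contact_force: [0.4, -0.8, -2.2]
gripper_width: 0.644
grip_force: 43.6
```

>>> step_arm([
  [[0, -0.2, 0], [0, 0, 0], 0.5],
  [[0, -0.4, 0], [0, 0, 0], 0.5],
  [[0, -0.6, 0], [0, 0, 0], 0.5],
  [[0, -0.8, 0], [0, 0, 0], 0.5],
  [[0, -1, 0], [0, 0, 0], 0.5],
  [[0, -1, 0], [0, 0, 0], 0.5],
  [[0, -1, 0], [0, 0, 0], 0.5],
  [[0, -1, 0], [0, 0, 0], 0.5],
  [[0, -1, 0], [0, 0, 0], 0.5],
  [[0, -1, 0], [0, 0, 0], 0.5],
])

```text
clock: 52.05
tool_pos: [0.571, -0.1192, 0.1553]
eef_rot: [-180.0, 0.0, -2.4]
contact_force: [0.2, -0.2, -3.7]
gripper_width: 0.64
grip_force: 43.6
```

>>> step_arm([
  [[0, -0.2, 0], [0, 0, 0], 0.5],
  [[0, -0.4, 0], [0, 0, 0], 0.5],
  [[0, -0.6, 0], [0, 0, 0], 0.5],
  [[0, -0.8, 0], [0, 0, 0], 0.5],
  [[0, -1, 0.1], [0, 0, 0], 0.5],
  [[0, -1, 0.2], [0, 0, 0], 0.5],
  [[0, -1, 0.2], [0, 0, 0], 0.5],
  [[0, -1, 0.2], [0, 0, 0], 0.5],
  [[0, -1, 0.2], [0, 0, 0], 0.5],
  [[0, -1, 0.2], [0, 0, 0], 0.5],
])

```text
clock: 53.3
tool_pos: [0.5754, -0.0193, 0.1356]
eef_rot: [-180.0, -0.0, -2.4]
contact_force: [0.1, 0.0, -2.7]
gripper_width: 0.641
grip_force: 43.6
```

>>> step_arm([
  [[0, -0.2, 0], [0, 0, 0], 0.5],
  [[0, -0.4, 0.1], [0, 0, 0], 0.5],
  [[0, -0.6, 0.2], [0, 0, 0], 0.5],
  [[0, -0.67, 0.4], [0, 0, 0], 0.5],
  [[0, -0.67, 0.6], [0, 0, 0], 0.5],
  [[0, -0.67, 0.75], [0, 0, 0], 0.5],
  [[0, -0.67, 0.85], [0, 0, 0], 0.5],
  [[0, -0.67, 0.92], [0, 0, 0], 0.5],
  [[0, -0.67, 0.97], [0, 0, 0], 0.5],
  [[0, -0.67, 0.97], [0, 0, 0], 0.5],
])

```text
clock: 54.55
tool_pos: [0.5781, 0.0479, 0.0383]
eef_rot: [-180.0, 0.0, -2.4]
contact_force: [-0.6, -0.1, -3.0]
gripper_width: 0.642
grip_force: 43.6
```

```bash
python3 - <<'E'
from go import *
to(*R2W(-.075,-.001),.037)
E
```

```text
t 54.55 pos [0.5781 0.0479 0.0383] rpy [-180.     0.    -2.4] F [-0.6 -0.1 -3. ] grip 0.642 43.6
shift [-0.004 -0.005  0.013] turn [-0.      0.0001 -0.0001]
```

>>> step_arm([
  [[0, 0, 0.015], [0, 0, 0], 0.5],
  [[0, 0, 0.02], [0, 0, 0], 0.8],
  [[0, 0, 0.02], [0, 0, 0], 1],
  [[0, 0, 0.02], [0, 0, 0], 1],
  [[0, 0, -0.3], [0, 0, 0], 1],
  [[0, 0, -0.6], [0, 0, 0], 1],
  [[0, 0, -1], [0, 0, 0], 1],
  [[0, 0.3, -1], [0, 0, 0], 1],
  [[0, 0.7, -1], [0, 0, 0], 0.5],
  [[0, 0.85, -1], [0, 0, 0], 0],
])

```text
clock: 55.8
tool_pos: [0.5743, -0.0395, 0.1385]
eef_rot: [180.0, -0.0, -2.6]
contact_force: [0.9, 0.1, -0.7]
gripper_width: 0.6
grip_force: 0.0
```

>>> step_arm([
  [[0, 0, 0], [0, 0, 0], 0],
  [[0, 0, 0.4], [0, 0, 0], 0],
  [[0, 0, 0.92], [0, 0, 0], 0],
  [[0, 0, 0.92], [0, 0, 0], 0],
  [[0, -0.15, 0.92], [0, 0, 0], 0],
  [[0, -0.3, 0.92], [0, 0, 0], 0],
  [[0, -0.4, 0.92], [0, 0, 0], 0],
  [[0, -0.5, 0.92], [0, 0, 0], 0],
  [[0, -0.6, 0.92], [0, 0, 0], 0],
  [[0, -0.7, 0.92], [0, 0, 0], 0],
])

```text
clock: 57.05
tool_pos: [0.5809, 0.0304, 0.0502]
eef_rot: [179.9, -0.4, -2.6]
contact_force: [-3.2, -20.1, 40.3]
gripper_width: -0.001
grip_force: 24.0
```

>>> step_arm([
  [[0, -0.1, 0], [0, 0, 0], 0],
  [[0, -0.2, 0], [0, 0, 0], 0],
  [[0, -0.3, 0], [0, 0, 0], 0],
  [[0, -0.4, 0], [0, 0, 0], 0],
  [[0, -0.5, 0], [0, 0, 0], 0],
  [[0, -0.6, 0], [0, 0, 0], 0],
  [[0, -0.7, 0], [0, 0, 0], 0],
  [[0, -0.8, 0], [0, 0, 0], 0],
  [[0, -0.92, 0], [0, 0, 0], 0],
  [[0, -0.92, 0], [0, 0, 0], 0],
])

```text
clock: 58.3
tool_pos: [0.5843, 0.1241, 0.0497]
eef_rot: [180.0, -0.3, -2.5]
contact_force: [-0.4, -14.4, 29.2]
gripper_width: -0.001
grip_force: 16.7
```

```bash
python3 - <<'E'
from h import *
from go import *
s=robot.read_state(); print(W2R(s["tool_pos"]))
g=dict(red=(.4455,-.042),blue=(.5715,-.183),black=(.443,-.326))
o,c=jarfit(g,g,maxd=.1); to(*o.get("red",g["red"]),.14)
b=(240,180,380,300)
cv2.imwrite("pics/in2.png",cv2.resize(c["side"]["image"][b[1]:b[3],b[0]:b[2]],None,fx=4,fy=4,interpolation=cv2.INTER_CUBIC))
E
```

```text
(np.float64(0.0008971511390234666), np.float64(-0.004394952955573031))
red [ 0.4442 -0.0428] 0.918 [[0.4442, -0.0432]]
blue [ 0.571  -0.1829] 0.873 [[0.5723, -0.1833], [0.5688, -0.1819]]
black [ 0.4435 -0.3268] 0.884 [[0.4444, -0.3269], [0.4421, -0.3329]]
t 58.7 pos [0.5841 0.1234 0.0494] rpy [180.   -0.3  -2.5] F [  0.2 -14.5  28.6] grip -0.002 16.2
shift [-1.319  1.724 -0.912] turn [ 0.0004 -0.0026 -0.001 ]
```

View pics/in2.png

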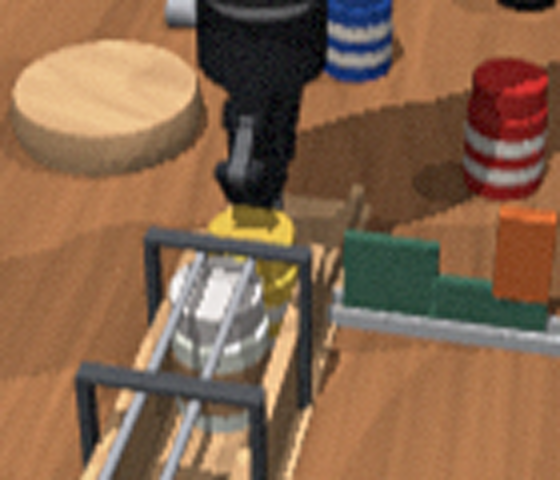

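>>> step_arm([
  [[0, 0.2, 0], [0, 0, 0], 0],
  [[0, 0.5, 0], [0, 0, 0], 0],
  [[0, 0.8, -0.2], [0, 0, 0], 0],
  [[0, 1, -0.6], [0, 0, 0], 0],
  [[0, 1, -1], [0, 0, 0], 0],
  [[0, 1, -1], [0, 0, 0], 0.5],
  [[-0.3, 1, -1], [0, 0, 0], 1],
  [[-0.6, 1, -1], [0, 0, 0], 1],
  [[-1, 1, -1], [0, 0, 0], 1],
  [[-1, 1, -1], [0, 0, 0], 1],
])

```text
clock: 59.95
tool_pos: [0.4745, 0.0292, 0.146]
eef_rot: [180.0, 0.1, -2.4]
contact_force: [0.4, -0.5, 0.7]
gripper_width: 0.998
grip_force: 0.0
```

```bash
python3 - <<'E'
from go import *
print(np.round(robot.read_state()["joint_positions"],1))
to(.4442,-.0425,.14,87.6)
to(.4442,-.0425,.14,-92.4)
E
```

```text
[ 1.000e-01  1.250e+01 -1.270e+01  1.211e+02  3.800e+00  4.690e+01
 -1.073e+02]
t 59.95 pos [0.4745 0.0292 0.146 ] rpy [ 1.8e+02  1.0e-01 -2.4e+00] F [ 0.4 -0.5  0.7] grip 0.998 0.0
shift [-0.273  0.729  0.061] turn [-3.000e-04  8.000e-04 -7.497e-01]
t 59.95 pos [0.4745 0.0292 0.146 ] rpy [ 1.8e+02  1.0e-01 -2.4e+00] F [ 0.4 -0.5  0.7] grip 0.998 0.0
shift [-0.273  0.729  0.061] turn [8.000e-04 3.000e-04 7.503e-01]
```

>>> step_arm([
  [[-0.1, 0.3, 0], [0, 0, -0.085], 1],
  [[-0.27, 0.6, 0], [0, 0, -0.17], 1],
  [[-0.27, 0.73, 0], [0, 0, -0.255], 1],
  [[-0.27, 0.73, 0], [0, 0, -0.34], 1],
  [[-0.27, 0.73, 0], [0, 0, -0.425], 1],
  [[-0.27, 0.73, 0], [0, 0, -0.51], 1],
  [[-0.27, 0.73, 0], [0, 0, -0.6], 1],
  [[-0.27, 0.73, 0], [0, 0, -0.68], 1],
  [[-0.27, 0.73, 0], [0, 0, -0.75], 1],
  [[-0.27, 0.73, 0], [0, 0, -0.75], 1],
])

```text
clock: 61.2
tool_pos: [0.4474, -0.0426, 0.1461]
eef_rot: [-180.0, -0.0, 87.5]
contact_force: [-0.0, -0.2, -0.1]
gripper_width: 1.004
grip_force: 0.0
```

```bash
python3 - <<'E'
from go import *
print(np.round(robot.read_state()["joint_positions"],1))
to(.4447,-.0423,.037,87.6)
E
```

```text
[ 17.5  10.8 -22.3 123.7   5.6  46.4 -10.7]
t 61.2 pos [ 0.4474 -0.0426  0.1461] rpy [-180.    -0.    87.5] F [-0.  -0.2 -0.1] grip 1.004 0.0
shift [ 1.000e-03 -2.700e-02  1.091e+00] turn [-0.0001 -0.0002 -0.0005]
```

>>> step_arm([
  [[0, -0.03, 0.3], [0, 0, 0], 1],
  [[0, -0.03, 0.7], [0, 0, 0], 1],
  [[0, -0.03, 1], [0, 0, 0], 1],
  [[0, -0.03, 1], [0, 0, 0], 1],
  [[0, -0.03, 1], [0, 0, 0], 1],
  [[0, -0.03, 1], [0, 0, 0], 1],
  [[0, -0.03, 1], [0, 0, 0], 1],
  [[0, -0.03, 1], [0, 0, 0], 1],
  [[0, -0.03, 1], [0, 0, 0], 1],
  [[0, -0.03, 1], [0, 0, 0], 1],
])

```text
clock: 62.45
tool_pos: [0.4441, -0.0425, 0.0463]
eef_rot: [-180.0, -0.0, 87.6]
contact_force: [1.0, -0.5, 0.2]
gripper_width: 1.0
grip_force: 0.0
```

>>> step_arm([
  [[0, 0, 0.09], [0, 0, 0], 1],
  [[0, 0, 0.09], [0, 0, 0], 0.7],
  [[0, 0, 0.09], [0, 0, 0], 0.5],
  [[0, 0, 0.09], [0, 0, 0], 0.5],
  [[0, 0, 0.09], [0, 0, 0], 0.5],
  [[0, 0, 0.09], [0, 0, 0], 0.5],
  [[0, 0, 0], [0, 0, 0], 0.5],
  [[0, 0, -0.2], [0, 0, 0], 0.5],
  [[0, 0, -0.5], [0, 0, 0], 0.5],
  [[0, 0, -0.8], [0, 0, 0], 0.5],
])

```text
clock: 63.7
tool_pos: [0.444, -0.0424, 0.1278]
eef_rot: [180.0, -0.0, 87.6]
contact_force: [-0.3, -0.2, -2.3]
gripper_width: 0.636
grip_force: 43.0
```

```bash
python3 - <<'E'
from go import *
to(*R2W(-.075,-.001),.037,87.6)
E
```

```text
t 63.7 pos [ 0.444  -0.0424  0.1278] rpy [180.   -0.   87.6] F [-0.3 -0.2 -2.3] grip 0.636 43.0
shift [0.963 1.297 0.908] turn [ 0.     -0.0001 -0.    ]
```

>>> step_arm([
  [[0.2, 0.2, 0], [0, 0, 0], 0.5],
  [[0.4, 0.4, 0], [0, 0, 0], 0.5],
  [[0.6, 0.6, 0], [0, 0, 0], 0.5],
  [[0.8, 0.8, 0], [0, 0, 0], 0.5],
  [[0.96, 1, 0], [0, 0, 0], 0.5],
  [[0.96, 1, 0], [0, 0, 0], 0.5],
  [[0.96, 1, 0], [0, 0, 0], 0.5],
  [[0.96, 1, 0], [0, 0, 0], 0.5],
  [[0.96, 1, 0], [0, 0, 0], 0.5],
  [[0.96, 1, 0], [0, 0, 0], 0.5],
])

```text
clock: 64.95
tool_pos: [0.5481, 0.0489, 0.1265]
eef_rot: [180.0, 0.0, 87.6]
contact_force: [-1.5, 0.6, -2.4]
gripper_width: 0.638
grip_force: 43.2
```

>>> step_arm([
  [[0, 0.2, 0], [0, 0, 0], 0.5],
  [[0, 0.3, 0], [0, 0, 0], 0.5],
  [[0, 0.3, 0.2], [0, 0, 0], 0.5],
  [[0, 0.3, 0.4], [0, 0, 0], 0.5],
  [[0, 0.3, 0.6], [0, 0, 0], 0.5],
  [[0, 0.3, 0.75], [0, 0, 0], 0.5],
  [[0, 0.3, 0.85], [0, 0, 0], 0.5],
  [[0, 0.3, 0.91], [0, 0, 0], 0.5],
  [[0, 0.3, 0.91], [0, 0, 0], 0.5],
  [[0, 0.3, 0.91], [0, 0, 0], 0.5],
])

```text
clock: 66.2
tool_pos: [0.5783, 0.0481, 0.0361]
eef_rot: [180.0, 0.0, 87.6]
contact_force: [-5.4, -0.6, 7.7]
gripper_width: 0.637
grip_force: 46.4
```

```bash
python3 - <<'E'
from ov import *
from go import *
to(*R2W(-.075,-.001),.037,87.6)
c=viewer.capture("side"); b=(270,180,390,290)
cv2.imwrite("pics/red.png",cv2.resize(c["image"][b[1]:b[3],b[0]:b[2]],None,fx=4,fy=4,interpolation=cv2.INTER_CUBIC))
E
```

```text
t 66.2 pos [0.5783 0.0481 0.0361] rpy [180.    0.   87.6] F [-5.4 -0.6  7.7] grip 0.637 46.4
shift [ 0.003 -0.006 -0.009] turn [ 0.0003  0.     -0.0001]
```

View pics/red.png

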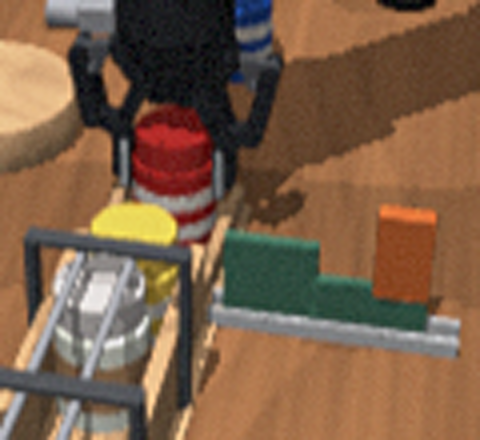

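>>> step_arm([
  [[0, 0, 0], [0, 0, 0], 0.7],
  [[0, 0, 0], [0, 0, 0], 0.9],
  [[0, 0, 0], [0, 0, 0], 1],
  [[0, 0, 0], [0, 0, 0], 1],
  [[0, 0, -0.3], [0, 0, 0], 1],
  [[0, 0, -0.6], [0, 0, 0], 1],
  [[0, 0, -1], [0, 0, 0], 1],
  [[-0.3, 0, -1], [0, 0, 0], 1],
  [[-0.7, 0, -1], [0, 0, 0], 0.5],
  [[-0.85, 0, -1], [0, 0, 0], 0],
])

```text
clock: 67.5
tool_pos: [0.5743, -0.0396, 0.1354]
eef_rot: [-180.0, 0.0, 87.4]
contact_force: [0.2, 0.7, -0.4]
gripper_width: 0.601
grip_force: 0.0
```

>>> step_arm([
  [[0, -0.01, 0], [0, 0, 0], 0],
  [[0, -0.01, 0.4], [0, 0, 0], 0],
  [[0, -0.01, 0.97], [0, 0, 0], 0],
  [[0, -0.01, 0.97], [0, 0, 0], 0],
  [[0.15, -0.01, 0.97], [0, 0, 0], 0],
  [[0.3, -0.01, 0.97], [0, 0, 0], 0],
  [[0.4, -0.01, 0.97], [0, 0, 0], 0],
  [[0.5, -0.01, 0.97], [0, 0, 0], 0],
  [[0.6, -0.01, 0.97], [0, 0, 0], 0],
  [[0.7, -0.01, 0.97], [0, 0, 0], 0],
])

```text
clock: 68.75
tool_pos: [0.5765, 0.0334, 0.0384]
eef_rot: [180.0, 0.0, 87.6]
contact_force: [-0.1, -2.0, 0.2]
gripper_width: -0.0
grip_force: 0.5
```

>>> step_arm([
  [[0.1, 0, 0], [0, 0, 0], 0],
  [[0.2, 0, 0], [0, 0, 0], 0],
  [[0.3, 0, 0], [0, 0, 0], 0],
  [[0.4, 0, 0], [0, 0, 0], 0],
  [[0.5, 0, 0], [0, 0, 0], 0],
  [[0.6, 0, 0], [0, 0, 0], 0],
  [[0.7, 0, 0], [0, 0, 0], 0],
  [[0.8, 0, 0], [0, 0, 0], 0],
  [[0.9, 0, 0], [0, 0, 0], 0],
  [[0.97, 0, 0], [0, 0, 0], 0],
])

```text
clock: 70.0
tool_pos: [0.5805, 0.1307, 0.0383]
eef_rot: [-180.0, -0.0, 87.6]
contact_force: [-0.2, -4.1, 0.3]
gripper_width: -0.0
grip_force: 1.0
```

```bash
python3 - <<'E'
from h import *
from go import *
s=robot.read_state(); print(W2R(s["tool_pos"]))
g=dict(blue=(.5715,-.183),black=(.443,-.326))
o,c=jarfit(g,g,maxd=.1); to(*o.get("blue",g["blue"]),.14,87.6)
b=(240,180,360,300)
cv2.imwrite("pics/in3.png",cv2.resize(c["side"]["image"][b[1]:b[3],b[0]:b[2]],None,fx=4,fy=4,interpolation=cv2.INTER_CUBIC))
E
```

```text
(np.float64(0.007339780304198736), np.float64(-0.00035255182550439937))
blue [ 0.5708 -0.183 ] 0.818 [[0.5714, -0.183], [0.5694, -0.1816]]
black [ 0.4438 -0.3278] 0.912 [[0.4447, -0.3277], [0.4425, -0.3333]]
t 70.3 pos [0.5807 0.13   0.0384] rpy [180.   -0.   87.6] F [-0.4 -0.7 -0. ] grip -0.004 0.0
shift [-3.13   0.033 -1.017] turn [ 0.0001 -0.0002 -0.0001]
```

>>> step_arm([
  [[-0.3, 0, 0], [0, 0, 0], 0],
  [[-0.6, 0, 0], [0, 0, 0], 0],
  [[-0.8, 0, -0.3], [0, 0, 0], 0],
  [[-1, 0, -0.7], [0, 0, 0], 0],
  [[-1, 0, -1], [0, 0, 0], 0.5],
  [[-1, 0, -1], [0, 0, 0], 1],
  [[-1, 0, -1], [0, 0, 0], 1],
  [[-1, 0, -1], [0, 0, 0], 1],
  [[-1, 0, -1], [0, 0, 0], 1],
  [[-1, 0, -1], [0, 0, 0], 1],
])

```text
clock: 71.55
tool_pos: [0.5762, 0.0301, 0.1379]
eef_rot: [-180.0, -0.0, 87.6]
contact_force: [-0.2, -0.5, 0.4]
gripper_width: 1.0
grip_force: 0.0
```

>>> step_arm([
  [[-0.5, 0.03, 0], [0, 0, 0], 1],
  [[-1, 0.03, 0], [0, 0, 0], 1],
  [[-1, 0.03, 0], [0, 0, 0], 1],
  [[-1, 0.03, 0], [0, 0, 0], 1],
  [[-1, 0.03, 0], [0, 0, 0], 1],
  [[-1, 0.03, 0], [0, 0, 0], 1],
  [[-1, 0.03, 0], [0, 0, 0], 1],
  [[-1, 0.03, 0], [0, 0, 0], 1],
  [[-1, 0.03, 0], [0, 0, 0], 1],
  [[-1, 0.03, 0], [0, 0, 0], 1],
])

```text
clock: 72.8
tool_pos: [0.5751, -0.0701, 0.1383]
eef_rot: [-180.0, -0.0, 87.6]
contact_force: [0.3, -0.1, -0.5]
gripper_width: 0.998
grip_force: 0.0
```

>>> step_arm([
  [[-0.5, 0, 0], [0, 0, 0], 1],
  [[-1, 0, 0], [0, 0, 0], 1],
  [[-1, 0, 0], [0, 0, 0], 1],
  [[-1, 0, 0], [0, 0, 0], 1],
  [[-1, 0, 0], [0, 0, 0], 1],
  [[-1, 0, 0], [0, 0, 0], 1],
  [[-1, 0, 0], [0, 0, 0], 1],
  [[-1, 0, 0], [0, 0, 0], 1],
  [[-1, 0, 0], [0, 0, 0], 1],
  [[-1, 0, 0], [0, 0, 0], 1],
])

```text
clock: 74.05
tool_pos: [0.571, -0.1699, 0.1383]
eef_rot: [180.0, -0.0, 87.6]
contact_force: [-0.2, -0.1, 0.2]
gripper_width: 0.997
grip_force: 0.0
```

```bash
python3 - <<'E'
from h import *
from go import *
g=dict(blue=(.5712,-.183),black=(.4435,-.327))
o,c=jarfit(g,g,maxd=.1); to(*g["blue"],.037,87.6)
E
```

```text
blue [ 0.5706 -0.1787] 0.713 [[0.5668, -0.1672], [0.5712, -0.1841]]
black [ 0.4427 -0.3269] 0.932 [[0.4427, -0.3269]]
t 74.35 pos [ 0.5709 -0.17    0.1383] rpy [-180.    -0.    87.6] F [-0.1  0.9  0.9] grip 0.998 0.0
shift [-0.13   0.008  1.013] turn [-0.     -0.     -0.0002]
```

Blue still in place. Descend, grip and lift.

>>> step_arm([
  [[-0.13, 0.01, 0], [0, 0, 0], 1],
  [[-0.13, 0.01, 0.3], [0, 0, 0], 1],
  [[-0.13, 0.01, 0.7], [0, 0, 0], 1],
  [[-0.13, 0.01, 1], [0, 0, 0], 1],
  [[-0.13, 0.01, 1], [0, 0, 0], 1],
  [[-0.13, 0.01, 1], [0, 0, 0], 0.7],
  [[-0.13, 0.01, 1], [0, 0, 0], 0.5],
  [[-0.13, 0.01, 1], [0, 0, 0], 0.5],
  [[-0.13, 0.01, 1], [0, 0, 0], 0.5],
  [[-0.13, 0.01, 1], [0, 0, 0], 0.5],
])

```text
clock: 75.6
tool_pos: [0.5722, -0.1834, 0.04]
eef_rot: [179.9, 0.0, 87.6]
contact_force: [-2.2, 0.9, 5.7]
gripper_width: 0.638
grip_force: 41.2
```

>>> step_arm([
  [[0, 0, -0.2], [0, 0, 0], 0.5],
  [[0, 0, -0.4], [0, 0, 0], 0.5],
  [[0, 0, -0.6], [0, 0, 0], 0.5],
  [[0.2, 0, -0.6], [0, 0, 0], 0.5],
  [[0.4, 0, -0.6], [0, 0, 0], 0.5],
  [[0.6, 0, -0.6], [0, 0, 0], 0.5],
  [[0.8, 0, -0.6], [0, 0, 0], 0.5],
  [[1, 0, -0.6], [0, 0, 0], 0.5],
  [[1, 0, -0.6], [0, 0, 0], 0.5],
  [[1, 0, -0.6], [0, 0, 0], 0.5],
])

```text
clock: 76.85
tool_pos: [0.5756, -0.0831, 0.0982]
eef_rot: [-180.0, 0.0, 87.6]
contact_force: [0.5, -0.3, -3.6]
gripper_width: 0.64
grip_force: 43.9
```

```bash
python3 - <<'E'
from go import *
to(*R2W(-.075,0),.037,87.6)
E
```

```text
t 76.85 pos [ 0.5756 -0.0831  0.0982] rpy [-180.     0.    87.6] F [ 0.5 -0.3 -3.6] grip 0.64 43.9
shift [ 1.316 -0.044  0.612] turn [-0.0001  0.0001 -0.0001]
```

>>> step_arm([
  [[0.2, 0, 0], [0, 0, 0], 0.5],
  [[0.4, 0, 0], [0, 0, 0], 0.5],
  [[0.6, 0, 0], [0, 0, 0], 0.5],
  [[0.8, -0.02, 0], [0, 0, 0], 0.5],
  [[1, -0.04, 0], [0, 0, 0], 0.5],
  [[1, -0.04, 0], [0, 0, 0], 0.5],
  [[1, -0.04, 0], [0, 0, 0], 0.5],
  [[1, -0.04, 0], [0, 0, 0], 0.5],
  [[1, -0.04, 0], [0, 0, 0], 0.5],
  [[1, -0.04, 0], [0, 0, 0], 0.5],
])

```text
clock: 78.1
tool_pos: [0.5758, 0.0167, 0.0983]
eef_rot: [-180.0, -0.0, 87.6]
contact_force: [-0.4, -0.3, -3.1]
gripper_width: 0.643
grip_force: 43.9
```

>>> step_arm([
  [[0.2, 0, 0], [0, 0, 0], 0.5],
  [[0.32, 0, 0], [0, 0, 0], 0.5],
  [[0.32, 0, 0.15], [0, 0, 0], 0.5],
  [[0.32, 0, 0.3], [0, 0, 0], 0.5],
  [[0.32, 0, 0.4], [0, 0, 0], 0.5],
  [[0.32, 0, 0.5], [0, 0, 0], 0.5],
  [[0.32, 0, 0.55], [0, 0, 0], 0.5],
  [[0.32, 0, 0.595], [0, 0, 0], 0.5],
  [[0.32, 0, 0.595], [0, 0, 0], 0.5],
  [[0.32, 0, 0.595], [0, 0, 0], 0.5],
])

```text
clock: 79.35
tool_pos: [0.5772, 0.0491, 0.0396]
eef_rot: [180.0, 0.0, 87.6]
contact_force: [-5.8, 0.6, 9.7]
gripper_width: 0.639
grip_force: 45.7
```

>>> step_arm([
  [[0, 0, 0], [0, 0, 0], 0.7],
  [[0, 0, 0], [0, 0, 0], 0.9],
  [[0, 0, 0], [0, 0, 0], 1],
  [[0, 0, 0], [0, 0, 0], 1],
  [[0, 0, -0.3], [0, 0, 0], 1],
  [[0, 0, -0.6], [0, 0, 0], 1],
  [[0, 0, -1], [0, 0, 0], 1],
  [[-0.3, 0, -1], [0, 0, 0], 1],
  [[-0.7, 0, -1], [0, 0, 0], 0.5],
  [[-0.85, 0, -1], [0, 0, 0], 0],
])

```text
clock: 80.6
tool_pos: [0.5733, -0.0385, 0.1388]
eef_rot: [-180.0, 0.0, 87.4]
contact_force: [-0.6, 0.6, -0.2]
gripper_width: 0.603
grip_force: 0.0
```

>>> step_arm([
  [[0, 0, 0], [0, 0, 0], 0],
  [[0, 0, 0.4], [0, 0, 0], 0],
  [[0, 0, 0.98], [0, 0, 0], 0],
  [[0, 0, 0.98], [0, 0, 0], 0],
  [[0.15, 0, 0.98], [0, 0, 0], 0],
  [[0.3, 0, 0.98], [0, 0, 0], 0],
  [[0.4, 0, 0.98], [0, 0, 0], 0],
  [[0.5, 0, 0.98], [0, 0, 0], 0],
  [[0.6, 0, 0.98], [0, 0, 0], 0],
  [[0.7, 0, 0.98], [0, 0, 0], 0],
])

```text
clock: 81.85
tool_pos: [0.5766, 0.0343, 0.0409]
eef_rot: [180.0, 0.0, 87.6]
contact_force: [1.0, -1.4, 0.7]
gripper_width: -0.003
grip_force: 0.8
```

>>> step_arm([
  [[0.1, 0, 0], [0, 0, 0], 0],
  [[0.2, 0, 0], [0, 0, 0], 0],
  [[0.3, 0, 0], [0, 0, 0], 0],
  [[0.4, 0, 0], [0, 0, 0], 0],
  [[0.5, 0, 0], [0, 0, 0], 0],
  [[0.6, 0, 0], [0, 0, 0], 0],
  [[0.7, 0, 0], [0, 0, 0], 0],
  [[0.8, 0, 0], [0, 0, 0], 0],
  [[0.9, 0, 0], [0, 0, 0], 0],
  [[0.97, 0, 0], [0, 0, 0], 0],
])

```text
clock: 83.1
tool_pos: [0.5805, 0.1308, 0.0408]
eef_rot: [-180.0, 0.0, 87.6]
contact_force: [0.1, -6.8, 3.5]
gripper_width: -0.007
grip_force: 2.1
```

```bash
python3 - <<'E'
from h import *
from go import *
s=robot.read_state(); print(W2R(s["tool_pos"]))
g=dict(black=(.443,-.327))
o,c=jarfit(g,g,maxd=.1); to(*o.get("black",g["black"]),.14,87.6)
b=(230,180,390,330)
cv2.imwrite("pics/in4.png",cv2.resize(c["side"]["image"][b[1]:b[3],b[0]:b[2]],None,fx=4,fy=4,interpolation=cv2.INTER_CUBIC))
E
```

```text
(np.float64(0.007441029561095676), np.float64(-0.00035953856345587263))
black [ 0.4431 -0.3265] 0.889 [[0.4433, -0.3265], [0.443, -0.3269]]
t 83.3 pos [0.5805 0.1313 0.0407] rpy [-180.    -0.    87.6] F [-0.6 -0.9  0.4] grip 0.002 0.0
shift [-4.631 -1.182 -0.994] turn [-0.0001 -0.0002  0.    ]
```

View pics/in4.png

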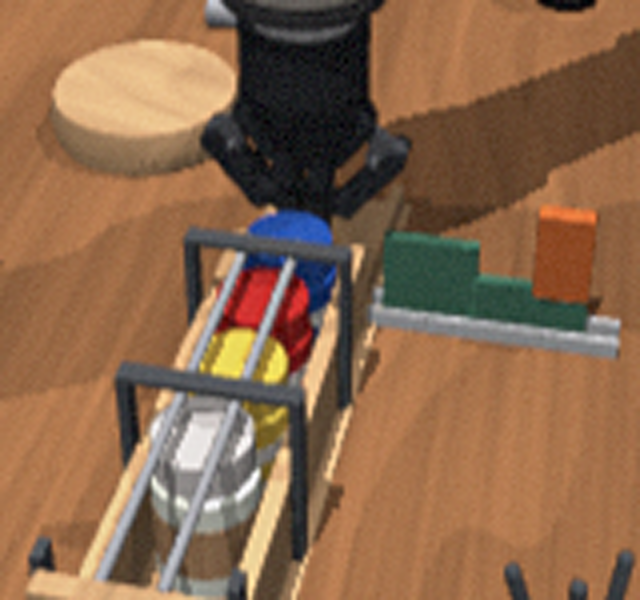

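>>> step_arm([
  [[-0.3, 0, 0], [0, 0, 0], 0],
  [[-0.6, 0, 0], [0, 0, 0], 0],
  [[-0.8, 0, -0.3], [0, 0, 0], 0],
  [[-1, 0, -0.7], [0, 0, 0], 0],
  [[-1, 0, -1], [0, 0, 0], 0.5],
  [[-1, 0, -1], [0, 0, 0], 1],
  [[-1, 0, -1], [0, 0, 0], 1],
  [[-1, 0, -1], [0, 0, 0], 1],
  [[-1, 0, -1], [0, 0, 0], 1],
  [[-1, 0, -1], [0, 0, 0], 1],
])

```text
clock: 84.55
tool_pos: [0.5762, 0.0311, 0.1404]
eef_rot: [-180.0, -0.0, 87.6]
contact_force: [0.0, 0.5, 0.1]
gripper_width: 1.002
grip_force: 0.0
```

>>> step_arm([
  [[-0.5, -0.2, 0], [0, 0, 0], 1],
  [[-1, -0.4, 0], [0, 0, 0], 1],
  [[-1, -0.4, 0], [0, 0, 0], 1],
  [[-1, -0.4, 0], [0, 0, 0], 1],
  [[-1, -0.4, 0], [0, 0, 0], 1],
  [[-1, -0.4, 0], [0, 0, 0], 1],
  [[-1, -0.4, 0], [0, 0, 0], 1],
  [[-1, -0.4, 0], [0, 0, 0], 1],
  [[-1, -0.4, 0], [0, 0, 0], 1],
  [[-1, -0.4, 0], [0, 0, 0], 1],
])

```text
clock: 85.8
tool_pos: [0.5322, -0.0672, 0.1409]
eef_rot: [180.0, -0.0, 87.6]
contact_force: [1.3, 0.4, -0.4]
gripper_width: 1.003
grip_force: 0.0
```

>>> step_arm([
  [[-0.5, -0.2, 0], [0, 0, 0], 1],
  [[-1, -0.4, 0], [0, 0, 0], 1],
  [[-1, -0.4, 0], [0, 0, 0], 1],
  [[-1, -0.4, 0], [0, 0, 0], 1],
  [[-1, -0.4, 0], [0, 0, 0], 1],
  [[-1, -0.4, 0], [0, 0, 0], 1],
  [[-1, -0.4, 0], [0, 0, 0], 1],
  [[-1, -0.4, 0], [0, 0, 0], 1],
  [[-1, -0.4, 0], [0, 0, 0], 1],
  [[-1, -0.4, 0], [0, 0, 0], 1],
])

```text
clock: 87.05
tool_pos: [0.488, -0.1655, 0.1408]
eef_rot: [-180.0, -0.0, 87.6]
contact_force: [0.4, -0.8, -0.6]
gripper_width: 1.0
grip_force: 0.0
```

>>> step_arm([
  [[-0.5, -0.2, 0], [0, 0, 0], 1],
  [[-1, -0.38, 0], [0, 0, 0], 1],
  [[-1, -0.38, 0], [0, 0, 0], 1],
  [[-1, -0.38, 0], [0, 0, 0], 1],
  [[-1, -0.38, 0], [0, 0, 0], 1],
  [[-1, -0.38, 0], [0, 0, 0], 1],
  [[-1, -0.38, 0], [0, 0, 0], 1],
  [[-1, -0.38, 0], [0, 0, 0], 1],
  [[-1, -0.38, 0], [0, 0, 0], 1],
  [[-1, -0.38, 0], [0, 0, 0], 1],
])

```text
clock: 88.3
tool_pos: [0.4458, -0.2638, 0.1408]
eef_rot: [-180.0, -0.0, 87.6]
contact_force: [0.5, 0.3, 0.8]
gripper_width: 1.003
grip_force: 0.0
```

```bash
python3 - <<'E'
from h import *
from go import *
g=dict(black=(.443,-.3267))
o,c=jarfit(g,g,maxd=.1); to(*g["black"],.038,87.6)
E
```

```text
black [ 0.4421 -0.327 ] 0.93 [[0.4421, -0.327]]
t 88.5 pos [ 0.4458 -0.2638  0.1408] rpy [-180.    -0.    87.6] F [-0.8 -0.6 -0.2] grip 0.995 0.0
shift [-0.629 -0.002  1.028] turn [-0.     -0.     -0.0002]
```

>>> step_arm([
  [[-0.4, 0, 0], [0, 0, 0], 1],
  [[-0.63, 0, 0], [0, 0, 0], 1],
  [[-0.63, 0, 0.4], [0, 0, 0], 1],
  [[-0.63, 0, 0.8], [0, 0, 0], 1],
  [[-0.63, 0, 1], [0, 0, 0], 1],
  [[-0.63, 0, 1], [0, 0, 0], 0.8],
  [[-0.63, 0, 1], [0, 0, 0], 0.6],
  [[-0.63, 0, 1], [0, 0, 0], 0.5],
  [[-0.63, 0, 1], [0, 0, 0], 0.5],
  [[-0.63, 0, 1], [0, 0, 0], 0.5],
])

```text
clock: 89.75
tool_pos: [0.4436, -0.3271, 0.0417]
eef_rot: [179.9, 0.0, 87.6]
contact_force: [-2.0, 1.1, 8.0]
gripper_width: 0.637
grip_force: 43.7
```

>>> step_arm([
  [[0, 0, 0], [0, 0, 0], 0.5],
  [[0, 0, -0.2], [0, 0, 0], 0.5],
  [[0, 0, -0.4], [0, 0, 0], 0.5],
  [[0, 0, -0.6], [0, 0, 0], 0.5],
  [[0.2, 0.1, -0.6], [0, 0, 0], 0.5],
  [[0.4, 0.2, -0.6], [0, 0, 0], 0.5],
  [[0.6, 0.3, -0.6], [0, 0, 0], 0.5],
  [[0.8, 0.4, -0.6], [0, 0, 0], 0.5],
  [[1, 0.4, -0.6], [0, 0, 0], 0.5],
  [[1, 0.4, -0.6], [0, 0, 0], 0.5],
])

```text
clock: 91.0
tool_pos: [0.4871, -0.2267, 0.1008]
eef_rot: [-180.0, -0.0, 87.7]
contact_force: [-0.3, 0.1, -3.2]
gripper_width: 0.634
grip_force: 44.0
```

```bash
python3 - <<'E'
from go import *
to(*R2W(-.075,0.0005),.037,87.6)
E
```

```text
t 91.0 pos [ 0.4871 -0.2267  0.1008] rpy [-180.    -0.    87.7] F [-0.3  0.1 -3.2] grip 0.634 44.0
shift [2.786 0.781 0.639] turn [-0.0002 -0.0002  0.0009]
```

>>> step_arm([
  [[0.2, 0.1, 0], [0, 0, 0], 0.5],
  [[0.4, 0.2, 0], [0, 0, 0], 0.5],
  [[0.6, 0.3, 0], [0, 0, 0], 0.5],
  [[0.8, 0.4, 0], [0, 0, 0], 0.5],
  [[1, 0.4, 0], [0, 0, 0], 0.5],
  [[1, 0.4, 0], [0, 0, 0], 0.5],
  [[1, 0.4, 0], [0, 0, 0], 0.5],
  [[1, 0.4, 0], [0, 0, 0], 0.5],
  [[1, 0.4, 0], [0, 0, 0], 0.5],
  [[1, 0.4, 0], [0, 0, 0], 0.5],
])

```text
clock: 92.25
tool_pos: [0.5315, -0.1306, 0.1008]
eef_rot: [180.0, -0.0, 87.6]
contact_force: [0.3, -0.4, -4.0]
gripper_width: 0.638
grip_force: 44.0
```

>>> step_arm([
  [[0.2, 0.1, 0], [0, 0, 0], 0.5],
  [[0.4, 0.2, 0], [0, 0, 0], 0.5],
  [[0.6, 0.3, 0], [0, 0, 0], 0.5],
  [[0.8, 0.38, 0], [0, 0, 0], 0.5],
  [[1, 0.38, 0], [0, 0, 0], 0.5],
  [[1, 0.38, 0], [0, 0, 0], 0.5],
  [[1, 0.38, 0], [0, 0, 0], 0.5],
  [[1, 0.38, 0], [0, 0, 0], 0.5],
  [[1, 0.38, 0], [0, 0, 0], 0.5],
  [[1, 0.38, 0], [0, 0, 0], 0.5],
])

```text
clock: 93.5
tool_pos: [0.5737, -0.0323, 0.1009]
eef_rot: [180.0, 0.0, 87.6]
contact_force: [0.4, -0.6, -3.1]
gripper_width: 0.637
grip_force: 44.0
```

```bash
python3 - <<'E'
from go import *
to(*R2W(-.075,0.0005),.0405,87.6)
E
```

```text
t 93.5 pos [ 0.5737 -0.0323  0.1009] rpy [180.    0.   87.6] F [ 0.4 -0.6 -3.1] grip 0.637 44.0
shift [ 0.808 -0.01   0.604] turn [ 0.      0.     -0.0004]
```

>>> step_arm([
  [[0.2, 0, 0], [0, 0, 0], 0.5],
  [[0.4, 0, 0], [0, 0, 0], 0.5],
  [[0.6, 0, 0], [0, 0, 0], 0.5],
  [[0.8, -0.01, 0.1], [0, 0, 0], 0.5],
  [[0.81, -0.01, 0.25], [0, 0, 0], 0.5],
  [[0.81, -0.01, 0.4], [0, 0, 0], 0.5],
  [[0.81, -0.01, 0.5], [0, 0, 0], 0.5],
  [[0.81, -0.01, 0.57], [0, 0, 0], 0.5],
  [[0.81, -0.01, 0.6], [0, 0, 0], 0.5],
  [[0.81, -0.01, 0.6], [0, 0, 0], 0.5],
])

```text
clock: 94.75
tool_pos: [0.576, 0.0486, 0.0417]
eef_rot: [-180.0, 0.0, 87.6]
contact_force: [-7.9, -1.3, 14.9]
gripper_width: 0.641
grip_force: 45.6
```

>>> step_arm([
  [[0, 0, 0], [0, 0, 0], 0.7],
  [[0, 0, 0], [0, 0, 0], 0.9],
  [[0, 0, 0], [0, 0, 0], 1],
  [[0, 0, 0], [0, 0, 0], 1],
  [[0, 0, -0.3], [0, 0, 0], 1],
  [[0, 0, -0.6], [0, 0, 0], 1],
  [[0, 0, -1], [0, 0, 0], 1],
  [[-0.3, 0, -1], [0, 0, 0], 1],
  [[-0.7, 0, -1], [0, 0, 0], 0.5],
  [[-0.85, 0, -1], [0, 0, 0], 0],
])

```text
clock: 96.0
tool_pos: [0.5723, -0.0384, 0.1409]
eef_rot: [-180.0, 0.0, 87.4]
contact_force: [-1.2, 0.6, -0.3]
gripper_width: 0.602
grip_force: 0.0
```

>>> step_arm([
  [[0, 0, 0], [0, 0, 0], 0],
  [[0, 0, 0.4], [0, 0, 0], 0],
  [[0, 0, 1], [0, 0, 0], 0],
  [[0, 0, 1], [0, 0, 0], 0],
  [[0.15, 0, 1], [0, 0, 0], 0],
  [[0.3, 0, 1], [0, 0, 0], 0],
  [[0.4, 0, 1], [0, 0, 0], 0],
  [[0.5, 0, 1], [0, 0, 0], 0],
  [[0.6, 0, 1], [0, 0, 0], 0],
  [[0.7, 0, 1], [0, 0, 0], 0],
])

```text
clock: 97.25
tool_pos: [0.5757, 0.0343, 0.041]
eef_rot: [180.0, 0.0, 87.6]
contact_force: [1.4, -2.7, 1.0]
gripper_width: 0.003
grip_force: 1.4
```

>>> step_arm([
  [[0.1, 0, 0], [0, 0, 0], 0],
  [[0.2, 0, 0], [0, 0, 0], 0],
  [[0.3, 0, 0], [0, 0, 0], 0],
  [[0.4, 0, 0], [0, 0, 0], 0],
  [[0.5, 0, 0], [0, 0, 0], 0],
  [[0.6, 0, 0], [0, 0, 0], 0],
  [[0.7, 0, 0], [0, 0, 0], 0],
  [[0.8, 0, 0], [0, 0, 0], 0],
  [[0.9, 0, 0], [0, 0, 0], 0],
  [[0.99, 0, 0], [0, 0, 0], 0],
])

```text
clock: 98.5
tool_pos: [0.5791, 0.1326, 0.0404]
eef_rot: [-179.9, 0.1, 87.6]
contact_force: [-0.1, -7.6, 0.4]
gripper_width: -0.002
grip_force: 2.9
```

>>> step_arm([
  [[-0.3, 0, 0], [0, 0, 0], 0],
  [[-0.6, 0, 0], [0, 0, 0], 0],
  [[-0.7, 0, -0.3], [0, 0, 0], 0],
  [[-0.7, 0, -0.7], [0, 0, 0], 0],
  [[-0.7, 0, -1], [0, 0, 0], 0.5],
  [[-0.7, -0.3, -1], [0, 0, 0], 0.6],
  [[-0.7, -0.6, -1], [0, 0, 0], 0.6],
  [[-0.7, -1, -1], [0, 0, 0], 0.6],
  [[-0.7, -1, -1], [0, 0, 0], 0.6],
  [[-0.7, -1, -1], [0, 0, 0], 0.6],
])

```text
clock: 99.75
tool_pos: [0.4772, 0.0677, 0.1411]
eef_rot: [180.0, -0.0, 87.6]
contact_force: [0.0, -0.8, -0.2]
gripper_width: 0.6
grip_force: 0.0
```

```bash
python3 - <<'E'
from h import *
from go import *
to(.4215,.130,.14)
c=viewer.capture("side")
b=(230,180,390,330)
cv2.imwrite("pics/in5.png",cv2.resize(c["image"][b[1]:b[3],b[0]:b[2]],None,fx=4,fy=4,interpolation=cv2.INTER_CUBIC))
E
```

```text
t 99.75 pos [0.4772 0.0677 0.1411] rpy [180.   -0.   87.6] F [ 0.  -0.8 -0.2] grip 0.6 0.0
shift [ 0.599 -0.582  0.011] turn [ 1.000e-04 -4.000e-04  7.502e-01]
```

View pics/in5.png

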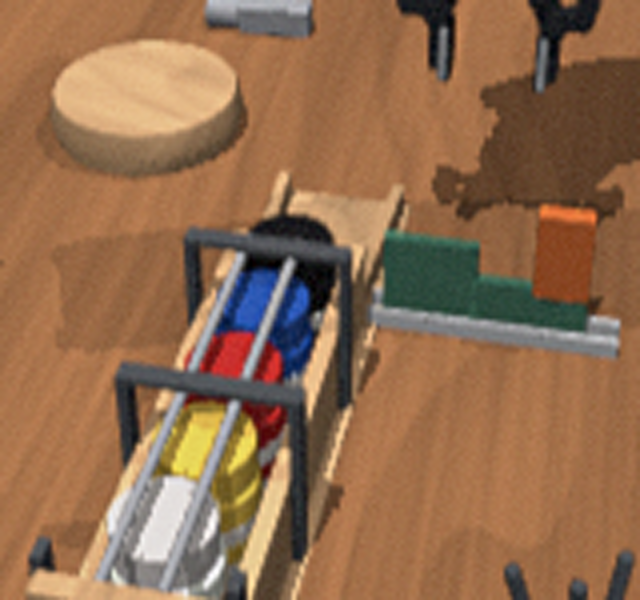

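>>> step_arm([
  [[0.3, -0.3, 0], [0, 0, 0], 0.8],
  [[0.6, -0.57, 0], [0, 0, 0], 0.8],
  [[0.6, -0.57, 0], [0, 0, 0], 0.8],
  [[0.6, -0.57, 0.2], [0, 0, 0], 0.8],
  [[0.6, -0.57, 0.4], [0, 0, 0], 0.8],
  [[0.6, -0.57, 0.6], [0, 0, 0], 0.8],
  [[0.6, -0.57, 0.73], [0, 0, 0], 0.8],
  [[0.6, -0.57, 0.73], [0, 0, 0], 0.8],
  [[0.6, -0.57, 0.73], [0, 0, 0], 0.8],
  [[0.6, -0.57, 0.73], [0, 0, 0], 0.8],
])

```text
clock: 101.05
tool_pos: [0.4229, 0.1296, 0.0685]
eef_rot: [179.9, -0.0, 87.6]
contact_force: [-0.5, 0.4, 0.6]
gripper_width: 0.797
grip_force: 0.0
```

>>> step_arm([
  [[0, 0, 0], [0, 0, 0], 0.5],
  [[0, 0, 0], [0, 0, 0], 0.2],
  [[0, 0, 0], [0, 0, 0], 0.2],
  [[0, 0, 0], [0, 0, 0], 0.2],
  [[0, 0, 0], [0, 0, 0], 0.2],
  [[0, 0, 0], [0, 0, 0], 0.2],
  [[0, 0, 0], [0, 0, 0], 0.2],
  [[0, 0, 0], [0, 0, 0], 0.2],
  [[0, 0, 0], [0, 0, 0], 0.2],
  [[0, 0, 0], [0, 0, 0], 0.2],
], newtons=25)

```text
clock: 102.3
tool_pos: [0.4239, 0.1296, 0.0685]
eef_rot: [179.9, -0.0, 87.6]
contact_force: [6.1, -3.0, 5.0]
gripper_width: 0.391
grip_force: 30.6
```

>>> step_arm([
  [[0, 0.1, 0], [0, 0, 0], 0.2],
  [[0, 0.2, 0], [0, 0, 0], 0.2],
  [[0, 0.3, 0], [0, 0, 0], 0.2],
  [[0, 0.4, 0], [0, 0, 0], 0.2],
  [[0, 0.5, 0], [0, 0, 0], 0.2],
  [[0, 0.6, 0], [0, 0, 0], 0.2],
  [[0, 0.68, 0], [0, 0, 0], 0.2],
  [[0, 0.74, 0], [0, 0, 0], 0.2],
  [[0, 0.77, 0], [0, 0, 0], 0.2],
  [[0, 0.78, 0], [0, 0, 0], 0.2],
])

```text
clock: 103.55
tool_pos: [0.501, 0.1272, 0.0685]
eef_rot: [179.9, -0.1, 87.6]
contact_force: [-0.6, 3.2, 9.1]
gripper_width: 0.394
grip_force: 31.2
```

>>> step_arm([
  [[0, 0.01, 0], [0, 0, 0], 0.2],
  [[0, 0.02, 0], [0, 0, 0], 0.2],
  [[0, 0.03, 0], [0, 0, 0], 0.2],
  [[0, 0.04, 0], [0, 0, 0], 0.2],
  [[0, 0.04, 0], [0, 0, 0], 0.2],
  [[0, 0.04, 0], [0, 0, 0], 0.2],
  [[0, 0.04, 0], [0, 0, 0], 0.2],
  [[0, 0.04, 0], [0, 0, 0], 0.2],
  [[0, 0.04, 0], [0, 0, 0], 0.2],
  [[0, 0.04, 0], [0, 0, 0], 0.2],
])

```text
clock: 104.8
tool_pos: [0.504, 0.1272, 0.0685]
eef_rot: [-180.0, -0.0, 87.6]
contact_force: [-8.1, 4.4, 15.1]
gripper_width: 0.389
grip_force: 31.8
```

Stop reached (−8 N): the gate is shut. Release and lift clear.

>>> step_arm([
  [[0, 0, 0], [0, 0, 0], 0.5],
  [[0, 0, 0], [0, 0, 0], 0.7],
  [[0, 0, 0], [0, 0, 0], 0.7],
  [[0, 0, 0], [0, 0, 0], 0.7],
  [[0, 0, -0.3], [0, 0, 0], 0.7],
  [[0, 0, -0.6], [0, 0, 0], 0.7],
  [[0, 0, -1], [0, 0, 0], 0.7],
  [[-0.3, 0, -1], [0, 0, 0], 0.7],
  [[-0.7, -0.3, -1], [0, 0, 0], 0.7],
  [[-1, -0.5, -1], [0, 0, 0], 0.7],
])

```text
clock: 106.05
tool_pos: [0.4489, 0.0268, 0.1677]
eef_rot: [-180.0, 0.0, 87.5]
contact_force: [-0.2, 0.2, 0.4]
gripper_width: 0.702
grip_force: 0.0
```

>>> step_arm([
  [[-0.3, 0, 0], [0, 0, 0], 0.7],
  [[-0.7, 0, 0], [0, 0, 0], 0.7],
  [[-1, 0, 0], [0, 0, 0], 0.7],
  [[-1, 0, 0], [0, 0, 0], 0.7],
  [[-1, 0, 0], [0, 0, 0], 0.7],
  [[-1, 0, 0], [0, 0, 0], 0.7],
  [[-1, 0, 0], [0, 0, 0], 0.7],
  [[-1, 0, 0], [0, 0, 0], 0.7],
  [[-1, 0, 0], [0, 0, 0], 0.7],
  [[-1, 0, 0], [0, 0, 0], 0.7],
])

```text
clock: 107.3
tool_pos: [0.4459, -0.0716, 0.1678]
eef_rot: [-180.0, -0.0, 87.6]
contact_force: [-0.2, 0.8, -0.4]
gripper_width: 0.703
grip_force: 0.0
```

```bash
python3 - <<'E'
from h import *
c=viewer.capture("side"); b=(230,180,390,380)
a=cv2.resize(c["image"][b[1]:b[3],b[0]:b[2]],None,fx=2.5,fy=2.5,interpolation=cv2.INTER_CUBIC)
t=viewer.capture("top")["image"][170:240,180:340]; t=cv2.resize(t,None,fx=2.5,fy=2.5,interpolation=cv2.INTER_CUBIC)
t=cv2.copyMakeBorder(t,0,a.shape[0]-t.shape[0],0,0,0)
cv2.imwrite("pics/end.png",np.hstack([a,t]))
E
```

```text
(no output)
```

View pics/end.png

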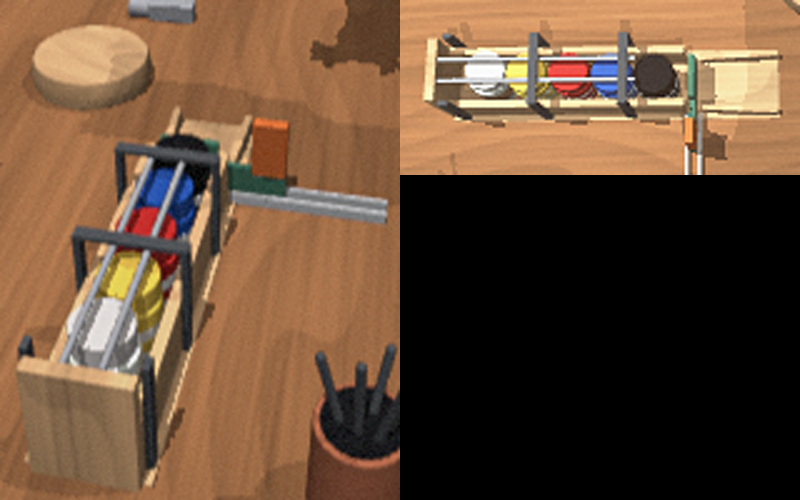

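The picture shows all five jars upright in the lane in order, with white deepest and black at the mouth (about (655,75)). The gate is shut (about (691,85)) and the robot is clear, so I am handing in.

```bash
python3 -c "
from station import robot
print(robot.job_done())"
```

```text
the job is handed in; nothing more can be done
None
```

The job is handed in at about 107 s on the clock: the lid is on the glue jar, all five jars stand upright in the lane (glue, yellow, red, blue, black), and the gate is shut; no verdict came back from the judging.

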